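# Drain washed filter bowls on their drying posts

## Task

First swing the bench lamp back to the left, against its stop, so that it is clear of the drying stands. Then turn the two washed filter bowls mouth down and set each over the post of its own stand, the long bowl on the tall post and the short bowl on the short post, with the rim flat on the stand's base. Do not drop the bowls, leave the lamp parked and leave everything else where it is.

Things in the scene. Friction and masses are not known exactly. Their poses are not given: they have to be found in the camera images.
- long_bowl: the long aluminium filter bowl: round cup, 52 mm outside, 44 inside, 105 mm long; closed end with a 17 mm hex boss (first 10 mm; full width from 18 mm), open mouth at the other end, inside depth 89 mm. Origin at the boss's tip, z along its axis towards the mouth. Starts on long_cradle, mouth downhill, axis 25 degrees below level
- short_bowl: the short aluminium filter bowl: round cup, 52 mm outside, 44 inside, 72 mm long; closed end with a 17 mm hex boss (first 10 mm; full width from 18 mm), open mouth at the other end, inside depth 56 mm. Origin at the boss's tip, z along its axis towards the mouth. Starts on short_cradle, mouth downhill, axis 25 degrees below level
- long_bowl_rim (a point): centre of the long bowl's mouth, in the plane of the rim
- short_bowl_rim (a point): centre of the short bowl's mouth, in the plane of the rim
- long_cradle: fixed draining cradle of the long bowl: two sloping rails 40 mm wide overall (narrower than the bowl) on a 105 x 46 mm foot, with a small lip at the low end; origin under the foot's centre; its -x axis is the level direction to which the bowl's mouth points; the middle of the bowl's axis lies 65 mm above the origin
- short_cradle: fixed draining cradle of the short bowl: two sloping rails 40 mm wide overall (narrower than the bowl) on a 105 x 46 mm foot, with a small lip at the low end; origin under the foot's centre; its -x axis is the level direction to which the bowl's mouth points; the middle of the bowl's axis lies 65 mm above the origin
- tall_stand: the tall drying stand, fixed: round dark base 80 mm across and 12 mm high with one upright white post of 34 mm diameter rising 80 mm above the base, its last 14 mm tapering to 14 mm. Origin under the base's centre, z up
- short_stand: the short drying stand, fixed: round dark base 80 mm across and 12 mm high with one upright white post of 34 mm diameter rising 46 mm above the base, its last 14 mm tapering to 14 mm. Origin under the base's centre, z up
- tall_stand_seat (a point): on the tall post's axis, at the top of the base where the rim rests (12 mm above the bench)
- short_stand_seat (a point): on the short post's axis, at the top of the base where the rim rests (12 mm above the bench)
- taken_stand: a third stand of the same kind, fixed, its post hidden under a black cap
- drying_cap: black cap, 68 mm across and 45 mm high, already drying mouth down on the third stand (origin at its closed top); leave alone
- lamp_arm (a joint): angle of the lamp arm about its upright hinge: 0 against its parking stop (to the left), growing (counter-clockwise from above) as it swings over the stands; it stays where it is left; about 1.5 N at the knob moves it
- lamp_knob (a point): grip point of the lamp's upright black knob, 18 mm diameter, on top of the lamp head 260 mm from the hinge axis; the point is on its axis, 18 mm below its top end and 29 mm above the top of the head. The white head is 92 mm across, its underside about 0.20 m above the bench; the arm is a white bar 18 mm wide at 0.25 m height
- lamp_hinge (a point): on the lamp's upright hinge axis, at the arm's height (0.25 m); a 24 mm post on a 110 mm foot stands below
- spray_can: aerosol can, 54 mm across, 170 mm tall; origin under its centre
- tape_roll: roll of tape lying flat, 90 mm across, 25 mm high; origin under its centre
- screwdriver: screwdriver lying on the bench; leave alone
- spanner: spanner lying on the bench; leave alone
- screw_jar: glass jar, 56 mm across, 70 mm tall
- mug: white mug, 80 mm across, 90 mm tall
- hub: plain steel slug, 40 mm across, 22 mm high
Things that resemble listed ones, but are neither listed nor needed, are in the scene too. What is shaped like the long_bowl but turquoise is not meant.

How it is judged (in metres and radians):
On the way:
1. the lamp is swung back against its stop while both bowls still lie in their cradles (value of joint lamp_arm below 0.15 rad and distance of each of long_bowl, short_bowl from where it was at the start of the episode below 0.03 m), for 0.2 s.
At the end, for the whole second after the job is handed in: The long bowl stands mouth down over the tall post and the short bowl over the short post, upright within 0.1 rad, rims within 4 mm of the stand's base and within 7 mm of the post's axis, at rest; the lamp arm is within 0.15 rad of its parking stop (angle between each of long_bowl, short_bowl's own z axis and vertical above 3.04 rad and horizontal distance between long_bowl_rim and tall_stand_seat below 0.007 m and z of long_bowl_rim in the frame of tall_stand_seat below 0.004 m and horizontal distance between short_bowl_rim and short_stand_seat below 0.007 m and z of short_bowl_rim in the frame of short_stand_seat below 0.004 m and value of joint lamp_arm below 0.15 rad and linear speed of each of long_bowl, short_bowl below 0.02 m/s); the robot touches nothing.
It fails at once if a bystander (can, tape, tools, jar, mug, slug or the drying cap) is moved by more than 30 mm (distance of any of spray_can, tape_roll, screwdriver, spanner, screw_jar, mug, hub, drying_cap from where it was at the start of the episode above 0.03 m).
It fails at once if the long bowl is dropped (moves faster than 0.6 m/s out of the fingers) (contact force between long_bowl and the fingers below 0.05 N and linear speed of long_bowl above 0.6 m/s).
It fails at once if the short bowl is dropped (moves faster than 0.6 m/s out of the fingers) (contact force between short_bowl and the fingers below 0.05 N and linear speed of short_bowl above 0.6 m/s).
It also fails if it takes over 70 s, if anything falls off the work surface, if the arm or the gripper's body presses on something with over 40 N, if the wrist force passes 120 N, or if a joint passes its speed limit or range.

## Robot

A 6-joint arm with a two-finger parallel gripper is mounted at the origin on the work surface. World frame = base frame: x ahead of the robot, y to its left, z up, the work surface at z = 0. Lengths are in m, angles in degrees, forces in N, time in s.
With the tool pointing down it reaches from about 0.3 to 0.75 m from the base axis. Payload 8.5 kg.
Tool frame: the origin (TCP) lies midway between the tips of the shut fingers; the grasp point (between the pads) lies 19 mm behind it; z points along the fingers, y is the line along which they close (so a half turn about z gives the same grasp; the last joint's range is limited). The gripper opens to 85 mm and grips with 20 to 120 N. Pads are 22 mm wide; open, the fingers measure 114 mm over their backs; the gripper's body (76 mm by 85 mm) begins 54 mm behind the grasp point. The pads swing forward as they close: fully open they stand 13 mm farther back than shut.
Start: joints at [-82.466, 21.807, 74.336, -0, 83.858, -12.336], TCP at [0.187, -0.517, 0.231] pointing down, gripper open.
Joint ranges: [-178.18, 178.18], [-50.72, 133.34], [12.68, 142.11], [-81.47, 261.47], [9.98, 163.14], [-165.26, 165.26]. Speed limits (degrees/s): [136.94, 136.94, 180, 180, 180, 180].

## Interface

Orientations are given as a 3x3 rotation matrix whose columns are the frame's x, y, z axes.
In Python, from rig import env gives the robot as it stands. The module is installed in compiled form; this text tells all that it offers.
- The arm moves only by the tool jog_arm, never from a script. Its argument "targets" is a list of rows, each a list of 6 numbers: the shift along the tool's x, y, z in cm, then the turn, a rotation vector about the tool's x, y, z in degrees. A call has 1 to 8 rows; each row is the pose to reach, as a shift and turn from the pose commanded when the call began, along the tool's axes at that moment; what a row does not reach only later rows make up. A row lasts 1/12 s, in which the tool goes at most 41.7 mm and 7.16 degrees, less where a joint would pass 70% of its speed; a pose out of reach is approached as far as the arm can. A call with a gripper value outside its range is refused whole. "hand" is the opening, from 0 (shut) to 1 (fully open), set as the call begins (left out, the last holds). The fingers move at their own pace and stop on an object; "newtons" is the grip in N (left out, the last holds). Time passes only in rows, so rows that repeat a pose let the fingers close. It gives the time, the measured TCP pose, the force, the opening and the grip force at its end, in the units of the state.
- env.observe(): the state, without advancing time (a new reading comes with each control period).
- env.get_image(name): name is "side" or "top"; returns a dict with "frame" (384x512x3 uint8, red, green, blue), "depth" (384x512 float32, m along the optical axis (not along the pixel's ray), 0 where there is no reading), "fovy" (degrees; the focal length in pixels is half the picture's height over the tangent of half this angle, whatever the lens; pixels are square), "cx", "cy" (the principal point, pixels), "cam_to_world" (4x4, takes a point from camera to world coordinates). Camera axes: x right, y down, z forward; pixel columns grow to the right and rows downward; lengths in m; the calibration is good to about 2 mm. A picture is of the moment at which its call begins.
- env.close_job(): hands the job in; it is judged then, once.
Trained networks look in the newest picture that a camera, given by its name, has taken for a name from the list of things; names that differ only in an ending like _2 or _b are one class to them, and where a whole thing is asked for, a point or a joint stands for the part that bears it (a point fixed in the world has none). Each returns a list of dicts, best first, with "score" (0 to 1); they miss things now and then, are a little off and sometimes report something else, mostly with a low value. They report only what shows in the picture. A call takes as long as a camera call. They do not tell look-alikes from the thing itself.
- env.regions_of(camera, target): "pixels" (384x512 bool, what is visible of it) and "point" ([row, column] in pixels, amid what is visible of it).
The state is a dict: "time_s": time; "q": joint angles; "qvel": joint speeds; "joint_efforts": joint torques, N m; "position": TCP position; "tool_rot": TCP orientation; "ft_force": force on the tool from outside, world axes, zero at the start; "wrist_torque": the same for the moment, N m; "grip_width": finger opening in m; "gripper_force": force on a finger pad.
Only numpy, scipy, OpenCV 4.12 (cv2) and the standard library are available. Lean on these libraries where they do the work, as an engineer would, in place of code of your own. Each camera call takes 0.05 s, during which the arm holds its last target. There are 200 camera calls.

## Working session

There is one attempt and no reset: what is moved stays moved. The work goes in short steps, Python scripts to look and compute and a tool call to move; the robot and the scene stay as the last step left them, time stands still between calls to the robot, and variables do not carry over. Pictures are saved under pics/ and viewed, at most 10 in all, crops included, and the job is handed in when it is done.

Besides the shell and the picture viewer there is one more tool, called after "Emit:" as name([rows], argument=value, ...), one row to a line, values as JSON. jog_arm: Moves the arm, as the interface text tells. Its arguments: {"type":"object","properties":{"targets":{"type":"array","items":{"type":"array","items":{"type":"number"}}},"hand":{"type":"number"},"newtons":{"type":"number"}},"required":["targets"]}

```bash
mkdir -p pics; cat > h.py <<'E'
import numpy as np, cv2
from rig import env
def K(im):
    f=im["frame"].shape[0]/2/np.tan(np.radians(im["fovy"]/2)); return f,im["cx"],im["cy"]
def cloud(im):
    f,cx,cy=K(im); d=im["depth"]; v,u=np.mgrid[:d.shape[0],:d.shape[1]]
    P=np.stack([(u-cx)/f*d,(v-cy)/f*d,d],-1); T=np.array(im["cam_to_world"])
    W=P@T[:3,:3].T+T[:3,3]; W[d<=0]=np.nan; return W
def save(im,name,s=1.5): cv2.imwrite(name,cv2.resize(im["frame"][...,::-1],None,fx=s,fy=s))
E
python3 - <<'E'
from h import *
ims={c:env.get_image(c) for c in("top","side")}
for c,im in ims.items():
    save(im,f"pics/{c}0.png"); W=cloud(im); print(c,np.round(np.array(im["cam_to_world"])[:3,3],3),im["fovy"])
    for n in "long_bowl short_bowl long_cradle short_cradle tall_stand short_stand taken_stand lamp_knob lamp_hinge lamp_arm spray_can".split():
        for r in env.regions_of(c,n)[:4]:
            p=W[r["pixels"]]; p=p[~np.isnan(p[:,0])]
            print(n,round(r["score"],2),np.round(r["point"]),len(p),np.round(np.median(p,0),3) if len(p) else"",np.round(np.percentile(p,[3,97],axis=0),3).tolist() if len(p) else "")
E
```

```text
top [ 0.377 -0.004  1.355] 52.744726213661785
long_bowl 0.86 [281. 394.] 340 [ 0.247 -0.413  0.049] [[0.187, -0.435, 0.004], [0.288, -0.217, 0.652]]
long_bowl 0.85 [192. 408.] 488 [ 0.537 -0.483  0.046] [[0.507, -0.532, 0.003], [0.572, -0.437, 0.054]]
long_bowl 0.81 [199. 377.] 498 [ 0.506 -0.349  0.082] [[0.459, -0.4, 0.003], [0.553, -0.328, 0.101]]
long_bowl 0.77 [230. 338.] 434 [ 0.404 -0.237  0.047] [[0.357, -0.261, 0.029], [0.454, -0.216, 0.055]]
short_bowl 0.73 [195. 310.] 287 [ 0.528 -0.144  0.083] [[0.497, -0.168, 0.067], [0.561, -0.123, 0.095]]
short_bowl 0.66 [198. 364.] 146 [ 0.529 -0.333  0.01 ] [[0.478, -0.341, -0.001], [0.564, -0.326, 0.079]]
short_cradle 0.62 [202. 309.] 82 [ 0.527 -0.14   0.009] [[0.484, -0.169, 0.004], [0.586, -0.123, 0.075]]
tall_stand 0.6 [209. 181.] 285 [0.48  0.288 0.013] [[0.454, 0.265, 0.001], [0.521, 0.328, 0.091]]
short_stand 0.74 [189. 223.] 375 [0.559 0.157 0.013] [[0.524, 0.126, 0.002], [0.595, 0.193, 0.058]]
lamp_knob 0.85 [192. 191.] 1363 [0.523 0.215 0.253] [[0.459, 0.156, 0.023], [0.742, 0.296, 0.284]]
lamp_knob 0.42 [177. 260.] 349 [0
[... 2033 characters left out ...]
026]]
taken_stand 0.61 [243. 254.] 107 [0.61  0.046 0.007] [[0.579, 0.007, -0.003], [0.62, 0.067, 0.014]]
lamp_knob 0.78 [198. 314.] 992 [0.535 0.227 0.252] [[0.477, 0.163, 0.205], [0.755, 0.304, 0.29]]
lamp_knob 0.38 [246. 338.] 437 [0.504 0.291 0.013] [[0.466, 0.256, 0.002], [0.529, 0.322, 0.087]]
lamp_hinge 0.66 [264. 314.] 2207 [0.738 0.281 0.142] [[0.491, 0.17, 0.004], [0.789, 0.335, 0.267]]
lamp_arm 0.94 [194. 313.] 948 [0.536 0.228 0.252] [[0.484, 0.163, 0.207], [0.755, 0.303, 0.274]]
spray_can 0.8 [197. 129.] 640 [ 0.679 -0.419  0.099] [[0.651, -0.447, 0.008], [0.69, -0.408, 0.169]]
spray_can 0.46 [204. 217.] 233 [ 0.549 -0.131  0.075] [[0.496, -0.161, 0.045], [0.569, -0.117, 0.091]]
```

View pics/top0.png

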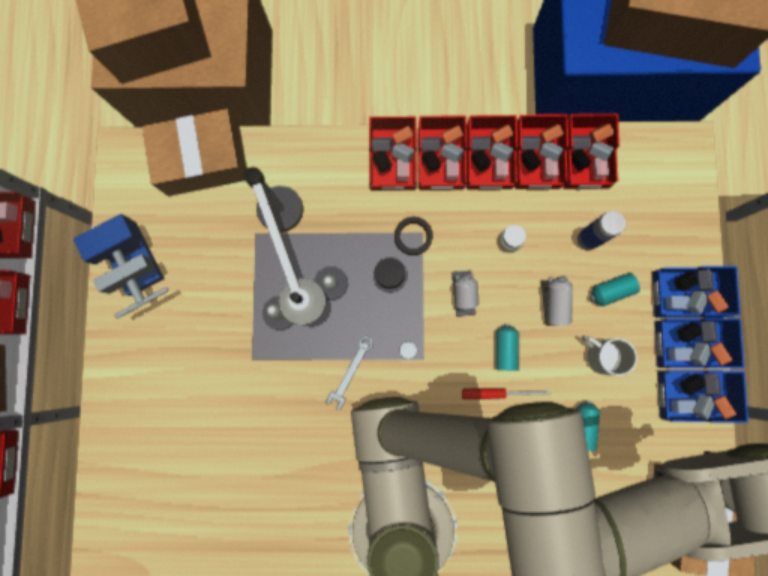

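View pics/side0.png

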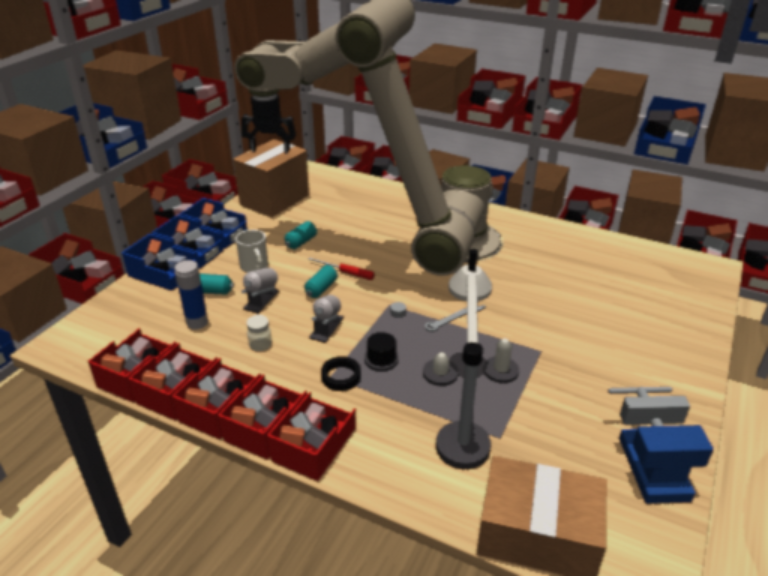

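The top view (1.5x pixels) shows the lamp head at (300,300), swung over the short stand at (332,283) and the tall stand at (280,312). The black cap is at (390,273). There are four candidates for the long bowl: grey in a cradle at (557,300), and turquoise at (615,288), (508,348) and (590,428). The grey one fits, because it is aluminium and lies in a cradle. The short bowl is grey at (465,290).

```bash
cat > m.py <<'E'
from h import *
from scipy.optimize import least_squares
ims={c:env.get_image(c) for c in("top","side")}
W={c:cloud(i) for c,i in ims.items()}
def box(c,lo,hi):
    p=W[c].reshape(-1,3); p=p[~np.isnan(p[:,0])]; return p[np.all((p>lo)&(p<hi),1)]
for c in W:
    k=box(c,[.4,.1,.268],[.7,.4,.31]); a=box(c,[.56,.1,.235],[.9,.4,.266])
    print(c,"knob",len(k),np.round(np.median(k,0),4),np.round([k.min(0),k.max(0)],3).tolist())
    m=np.median(a,0); v=np.linalg.svd(a-a.mean(0))[2][0]; print(" arm",np.round(m,3),np.round(v,3),np.round([a.min(0),a.max(0)],3).tolist())
    for n,x,y,h in(("tall",.48,.285,.092),("short",.562,.165,.058)):
        q=box(c,[x-.06,y-.06,.004],[x+.06,y+.06,.02]); t=box(c,[x-.05,y-.05,.02],[x+.05,y+.05,h+.008])
        # cylinder fit of post side
        s=t[t[:,2]<h-.018]
        f=least_squares(lambda p:np.hypot(*(s[:,:2]-p).T)-.017,[x,y],loss="soft_l1",f_scale=.002).x if len(s)>5 else None
        hi=t[t[:,2]>h-.006]
        print(" ",n,"post",len(s),np.round(f,4) if f is not None else"","top",len(hi),np.round(hi.mean(0),4) if len(hi) else "","base",len(q),np.round((q.min(0)+q.max(0))/2,4),np.round(np.ptp(q,axis=0),3))
# bowls: joint two-camera fit, tilt 25deg, radius 26
for n,c0,L in(("long",(.505,-.349),.105),("short",(.528,-.143),.072)):
    P=np.vstack([box(c,[c0[0]-.075,c0[1]-.045,.055],[c0[0]+.075,c0[1]+.045,.13]) for c in W])
    for s in(0,np.pi):
        def ax(p): return np.array([np.cos(p[2])*np.cos(.4363),np.sin(p[2])*np.cos(.4363),-np.sin(.4363)])
        def r(p):
            d=P-np.array([p[0],p[1],.065]); u=ax(p); return np.linalg.norm(d-np.outer(d@u,u),axis=1)-.026
        f=least_squares(r,[*c0,s],loss="soft_l1",f_scale=.002); t=(P-np.array([f.x[0],f.x[1],.065]))@ax(f.x)
        print(n,len(P),"centre",np.round(f.x[:2],4),"yaw of mouth",round(np.degrees(f.x[2]),1),"cost",f.cost,"axial range",np.round(np.percentile(t,[1,99]),3),"med|r|",np.median(abs(r(f.x))))
o=ims["top"]["frame"][160:240,190:430]; cv2.imwrite("pics/crop.png",cv2.resize(o[...,::-1],None,fx=3.3,fy=3.3,interpolation=cv2.INTER_CUBIC))
s=env.observe(); print(s["time_s"],s["position"],np.round(s["tool_rot"],4).tolist(),s["grip_width"])
E
python3 m.py
```

```text
top knob 49 [0.4945 0.192  0.3012] [[0.486, 0.186, 0.272], [0.503, 0.203, 0.307]]
 arm [0.664 0.259 0.256] [-0.936 -0.352 -0.025] [[0.56, 0.21, 0.237], [0.754, 0.303, 0.266]]
  tall post 19 [0.4903 0.2836] top 38 [0.4902 0.2829 0.0906] base 228 [0.4792 0.286  0.0117] [0.113 0.116 0.015]
  short post 10 [0.5596 0.1646] top 33 [0.5592 0.1637 0.0561] base 337 [0.5617 0.1638 0.0116] [0.118 0.117 0.015]
side knob 66 [0.5015 0.1994 0.2892] [[0.489, 0.189, 0.269], [0.509, 0.207, 0.304]]
 arm [0.703 0.276 0.255] [0.934 0.357 0.002] [[0.561, 0.217, 0.235], [0.758, 0.309, 0.266]]
  tall post 126 [0.4893 0.2863] top 22 [0.4938 0.2889 0.0887] base 246 [0.4803 0.2851 0.012 ] [0.104 0.11  0.016]
  short post 46 [0.5591 0.168 ] top 19 [0.5625 0.1681 0.0558] base 251 [0.5634 0.1618 0.0117] [0.112 0.111 0.015]
long 752 centre [ 0.5409 -0.3521] yaw of mouth -2.3 cost 0.007715386408472324 axial range [-0.077  0.023] med|r| 0.005033159950891772
long 752 centre [ 0.5167 -0.353 ] yaw of mouth 181.3 cost 0.004063533544802465 axial range [-0.049  0.055] med|r| 0.002243478338487261
short 542 centre [ 0.5357 -0.1463] yaw of mouth 68.1 cost 0.004408247888489988 axial range [-0.029  0.032] med|r| 0.004219391224971945
short 542 centre [ 0.5395 -0.1476] yaw of mouth 174.9 cost 0.003633182734341022 axial range [-0.031  0.04 ] med|r| 0.0027682330457443147
1.3 [ 0.18694515 -0.51723512  0.23134677] [[0.9405, 0.3399, 0.0], [0.3399, -0.9405, -0.0], [0.0, 0.0, -1.0]] 0.08550378538133843
```

View pics/crop.png

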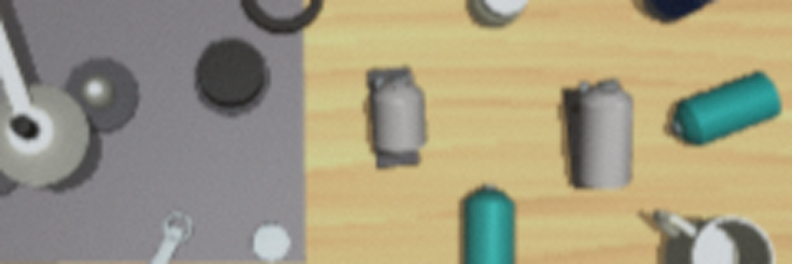

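The crop confirms it: both grey bowls lie in dark cradles, boss end away from the robot and mouth towards it (-x). I'll move to the lamp knob now.

Emit:
jog_arm([
  [53.5, -56.4, -14.9, 0, 0, 0],
  [53.5, -56.4, -14.9, 0, 0, 0],
  [53.5, -56.4, -14.9, 0, 0, 0],
  [53.5, -56.4, -14.9, 0, 0, 0],
  [53.5, -56.4, -14.9, 0, 0, 0],
  [53.5, -56.4, -14.9, 0, 0, 0],
  [53.5, -56.4, -14.9, 0, 0, 0],
  [53.5, -56.4, -14.9, 0, 0, 0],
], hand=0.5)

```text
time_s: 1.97
position: [0.3183, -0.2154, 0.2946]
tool_rot: [[0.941, 0.339, 0.0], [0.339, -0.941, -0.0], [0.0, 0.001, -1.0]]
ft_force: [1.5, 0.6, 0.4]
grip_width: 0.0427
gripper_force: 0.0
```

Emit:
jog_arm([
  [30.9, -32.5, -8.5, 0, 0, 0],
  [30.9, -32.5, -8.5, 0, 0, 0],
  [30.9, -32.5, -8.5, 0, 0, 0],
  [30.9, -32.5, -8.5, 0, 0, 0],
  [30.9, -32.5, -8.5, 0, 0, 0],
  [30.9, -32.5, -8.5, 0, 0, 0],
  [30.9, -32.5, -8.5, 0, 0, 0],
  [30.9, -32.5, -8.5, 0, 0, 0],
])

```text
time_s: 2.63
position: [0.4498, 0.0849, 0.3568]
tool_rot: [[0.94, 0.34, 0.001], [0.34, -0.94, -0.0], [0.001, 0.0, -1.0]]
ft_force: [1.2, -1.0, 0.7]
grip_width: 0.0432
gripper_force: 0.0
```

```bash
cat > rec.py <<'E'
import json,sys
from rig import env
import numpy as np
s=env.observe(); json.dump
open("rec.jsonl","a").write(json.dumps([list(map(float,s["q"])),list(map(float,s["position"])),np.array(s["tool_rot"]).tolist()])+"\n")
print(np.round(s["q"],2),np.round(s["position"],4),np.round(s["tool_rot"],3).tolist(),s["time_s"])
E
python3 rec.py
```

```text
[-4.18  8.53 72.49 -0.   98.94 65.93] [0.4498 0.0849 0.3568] [[0.94, 0.34, 0.001], [0.34, -0.94, -0.0], [0.001, 0.0, -1.0]] 2.6333
```

Emit:
jog_arm([
  [8.1, -8.8, 0, 0, 0, 0],
  [8.1, -8.8, 0, 0, 0, 0],
  [8.1, -8.8, 0, 0, 0, 0],
  [8.1, -8.8, 0, 0, 0, 0],
  [8.1, -8.8, 4.2, 0, 0, 0],
  [8.1, -8.8, 8.4, 0, 0, 0],
  [8.1, -8.8, 8.4, 0, 0, 0],
  [8.1, -8.8, 8.4, 0, 0, 0],
])

```text
time_s: 3.3
position: [0.4955, 0.1927, 0.2718]
tool_rot: [[0.941, 0.34, -0.003], [0.34, -0.941, -0.001], [-0.003, -0.001, -1.0]]
ft_force: [1.3, 0.1, 0.5]
grip_width: 0.0425
gripper_force: 0.0
```

Emit:
jog_arm([
  [0, 0, 0, 0, 0, 0],
  [0, 0, 0, 0, 0, 0],
  [0, 0, 0, 0, 0, 0],
], hand=0.27)

```text
time_s: 3.55
position: [0.4969, 0.1929, 0.2746]
tool_rot: [[0.941, 0.34, 0.005], [0.34, -0.941, 0.001], [0.005, 0.001, -1.0]]
ft_force: [-0.1, 0.7, 0.1]
grip_width: 0.0231
gripper_force: 0.0
```

```bash
python3 rec.py; python3 - <<'E'
from h import *
im=env.get_image("side"); cv2.imwrite("pics/k.png",cv2.resize(im["frame"][90:270,230:420,::-1],None,fx=3,fy=3))
E
```

```text
[ 8.48 18.38 72.39 -0.   88.96 78.63] [0.4969 0.1929 0.2746] [[0.941, 0.34, 0.005], [0.34, -0.941, 0.001], [0.005, 0.001, -1.0]] 3.55
```

View pics/k.png

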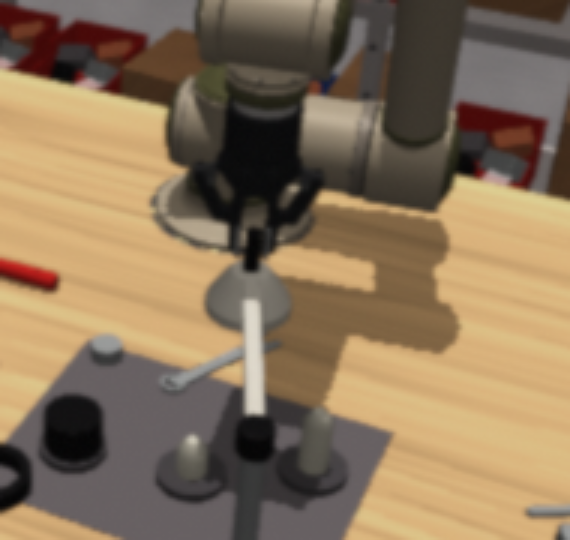

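Emit:
jog_arm([
  [0.1, -2.27, 0, 0, 0, 4],
  [0.4, -4.51, 0, 0, 0, 8],
  [0.89, -6.73, 0, 0, 0, 12],
  [1.57, -8.89, 0, 0, 0, 16],
  [2.44, -10.99, 0, 0, 0, 20],
  [3.48, -13.0, 0, 0, 0, 24],
  [4.7, -14.91, 0, 0, 0, 28],
  [6.08, -16.71, 0, 0, 0, 32],
])

```text
time_s: 4.27
position: [0.4961, 0.3717, 0.2734]
tool_rot: [[0.977, -0.213, 0.001], [-0.213, -0.977, 0.0], [0.001, -0.0, -1.0]]
ft_force: [-0.7, -2.0, 1.6]
grip_width: 0.0231
gripper_force: 0.9
```

```bash
python3 rec.py
```

```text
[ 2.5930e+01  2.7800e+01  5.7560e+01 -2.0000e-02  9.4590e+01  1.2824e+02] [0.4961 0.3717 0.2734] [[0.977, -0.213, 0.001], [-0.213, -0.977, 0.0], [0.001, -0.0, -1.0]] 4.2667
```

Emit:
jog_arm([
  [0.38, -2.23, 0, 0, 0, 2],
  [0.96, -4.43, 0, 0, 0, 4],
  [1.72, -6.57, 0, 0, 0, 6],
  [2.67, -8.63, 0, 0, 0, 8],
])

```text
time_s: 4.6
position: [0.5406, 0.4505, 0.2734]
tool_rot: [[0.938, -0.345, 0.001], [-0.345, -0.938, 0.0], [0.001, -0.001, -1.0]]
ft_force: [-0.6, -1.2, 1.9]
grip_width: 0.0231
gripper_force: 0.9
```

```bash
python3 rec.py
```

```text
[ 3.0200e+01  3.7740e+01  3.9640e+01 -1.0000e-02  1.0256e+02  1.4040e+02] [0.5406 0.4505 0.2734] [[0.938, -0.345, 0.001], [-0.345, -0.938, 0.0], [0.001, -0.001, -1.0]] 4.6
```

Emit:
jog_arm([
  [0.4, -1.1, 0, 0, 0, 1],
  [0.85, -2.1, 0, 0, 0, 2],
  [1.3, -3.1, 0, 0, 0, 3],
  [1.86, -4.12, 0, 0, 0, 4],
])

```text
time_s: 4.93
position: [0.5724, 0.4822, 0.2731]
tool_rot: [[0.912, -0.409, 0.001], [-0.409, -0.912, 0.0], [0.0, -0.0, -1.0]]
ft_force: [-1.5, -1.5, 1.1]
grip_width: 0.023
gripper_force: 0.6
```

```bash
python3 rec.py; sed -i 's/json.dump$//' rec.py; cat > kin.py <<'E'
import numpy as np, json
from scipy.optimize import least_squares
from scipy.spatial.transform import Rotation as R
def fk(q,p):
    d1,a1,b,a2,a3,d4,d6=p; q=np.radians(q); Rz=lambda a:R.from_euler("z",a); Ry=lambda a:R.from_euler("y",a)
    A=Rz(q[0]); x=np.array([0,0,d1])+A.apply([a1,b,0]); A=A*Ry(q[1]); x=x+A.apply([0,0,a2]); A=A*Ry(q[2]); x=x+A.apply([a3,0,d4])
    A=A*Rz(q[3])*Ry(q[4]); x=x+A.apply([0,0,d6]); A=A*Rz(q[5]); return x,A
D=[json.loads(l) for l in open("rec.jsonl")]
D.append([[-82.466,21.807,74.336,0,83.858,-12.336],[.187,-.5172,.2313],[[.9405,.3399,0],[.3399,-.9405,0],[0,0,-1]]])
res=lambda p:np.concatenate([fk(q,p)[0]-np.array(x) for q,x,_ in D])
f=least_squares(lambda p:np.r_[res(p),1e-4*(p-[.3,0,.1175,.4,0,.35,.25])],[.3,0,.1175,.4,0,.35,.25]); P=f.x
if __name__=="__main__":
    print(np.round(P,4),np.abs(f.fun).max())
    for q,x,r in D[-3:]: print(np.round(fk(q,P)[1].as_matrix(),2).tolist(),np.round(r,2).tolist())
E
python3 kin.py
```

```text
[ 31.08  44.08  27.26  -0.   108.62 145.25] [0.5724 0.4822 0.2731] [[0.912, -0.409, 0.001], [-0.409, -0.912, 0.0], [0.0, -0.0, -1.0]] 4.9333
[ 0.1346 -0.      0.1175  0.5371  0.1031  0.3508  0.262 ] 5.948894434790186e-05
[[0.35, 0.94, 0.0], [0.94, -0.35, 0.0], [0.0, 0.0, -1.0]] [[0.94, -0.35, 0.0], [-0.35, -0.94, 0.0], [0.0, -0.0, -1.0]]
[[0.41, 0.91, 0.0], [0.91, -0.41, 0.0], [0.0, 0.0, -1.0]] [[0.91, -0.41, 0.0], [-0.41, -0.91, 0.0], [0.0, -0.0, -1.0]]
[[-0.34, 0.94, -0.0], [0.94, 0.34, 0.0], [0.0, 0.0, -1.0]] [[0.94, 0.34, 0.0], [0.34, -0.94, 0.0], [0.0, 0.0, -1.0]]
```

Emit:
jog_arm([
  [0, 0, -3, 0, 0, 0],
  [0, 0, -6, 0, 0, -7],
  [-1.5, 3.1, -6, 0, 0, -14],
  [-3.1, 6.3, -6, 0, 0, -21],
  [-3.1, 6.3, -6, 0, 0, -28],
  [-3.1, 6.3, -6, 0, 0, -35],
  [-3.1, 6.3, -6, 0, 0, -42],
  [-3.1, 6.3, -6, 0, 0, -49],
], hand=0.45)

```text
time_s: 5.6
position: [0.5181, 0.4367, 0.3336]
tool_rot: [[0.909, 0.417, 0.002], [0.417, -0.909, 0.001], [0.002, -0.0, -1.0]]
ft_force: [-0.1, -0.3, 0.4]
grip_width: 0.0386
gripper_force: 0.0
```

Emit:
jog_arm([
  [0, 0, 0, 0, 0, -7],
  [0, 0, 0, 0, 0, -7],
], hand=0)

```text
time_s: 5.77
position: [0.5183, 0.4369, 0.3332]
tool_rot: [[0.853, 0.523, 0.002], [0.523, -0.853, 0.001], [0.002, 0.0, -1.0]]
ft_force: [-0.3, 0.5, 0.4]
grip_width: 0.015
gripper_force: 0.0
```

Emit:
jog_arm([
  [0, 0, 0, 0, 7, 0],
  [0, 0, 0, 0, 14, 0],
  [0, 0, 0, 0, 21, 0],
  [0, 0, 0, 0, 28, 0],
  [0, 0, 0, 0, 28, 0],
])

```text
time_s: 6.18
position: [0.515, 0.4357, 0.3308]
tool_rot: [[0.756, 0.517, 0.402], [0.455, -0.856, 0.244], [0.47, -0.002, -0.883]]
ft_force: [-0.5, 0.4, -0.9]
grip_width: 0.0001
gripper_force: 0.0
```

```bash
sed -i 's/A=A\*Rz(q\[5\])/A=A*Rz(q[5]+np.pi\/2)/' kin.py; python3 rec.py; python3 kin.py; python3 - <<'E'
from h import *
W=cloud(env.get_image("side")).reshape(-1,3); k=W[np.all((W>[.45,.3,.272])&(W<[.75,.6,.3]),1)]
print(len(k),np.round(np.median(k,0),3),np.round([k.min(0),k.max(0)],3).tolist())
E
```

```text
[29.95 20.16 65.5   0.71 66.31 88.73] [0.515  0.4357 0.3308] [[0.756, 0.517, 0.402], [0.455, -0.856, 0.244], [0.47, -0.002, -0.883]] 6.1833
[ 0.1302 -0.      0.1175  0.5371  0.1031  0.3508  0.2575] 6.067114747909663e-05
[[0.91, -0.41, 0.0], [-0.41, -0.91, 0.0], [0.0, -0.0, -1.0]] [[0.91, -0.41, 0.0], [-0.41, -0.91, 0.0], [0.0, -0.0, -1.0]]
[[0.76, 0.52, 0.4], [0.46, -0.86, 0.24], [0.47, -0.0, -0.88]] [[0.76, 0.52, 0.4], [0.46, -0.86, 0.24], [0.47, -0.0, -0.88]]
[[0.94, 0.34, -0.0], [0.34, -0.94, 0.0], [0.0, -0.0, -1.0]] [[0.94, 0.34, 0.0], [0.34, -0.94, 0.0], [0.0, 0.0, -1.0]]
60 [0.573 0.487 0.286] [[0.559, 0.478, 0.272], [0.579, 0.495, 0.3]]
```

Emit:
jog_arm([
  [0.4, -0.6, 3.4, 0, 0, 0],
  [0.9, -1.1, 6.8, 0, 0, 0],
  [2.5, -1.2, 7.7, 0, 0, 0],
  [4.2, -1.3, 8.6, 0, 0, 0],
  [5.2, -1.5, 9.1, 0, 0, 0],
  [6.2, -1.6, 9.6, 0, 0, 0],
])

```text
time_s: 6.73
position: [0.5947, 0.5017, 0.2753]
tool_rot: [[0.76, 0.517, 0.393], [0.459, -0.856, 0.237], [0.459, 0.0, -0.888]]
ft_force: [-62.5, -51.0, 26.7]
grip_width: -0.0004
gripper_force: 39.7
```

```bash
cat > knob.py <<'E'
from h import *
W=cloud(env.get_image("side")).reshape(-1,3); k=W[np.all((W>[.45,.3,.272])&(W<[.75,.65,.3]),1)]
print(len(k),np.round(np.median(k,0),3),np.round([k.min(0),k.max(0)],3).tolist())
E
python3 rec.py; python3 knob.py
```

```text
[31.53 33.12 52.49 -0.21 67.08 90.43] [0.5947 0.5017 0.2753] [[0.76, 0.517, 0.393], [0.459, -0.856, 0.237], [0.459, 0.0, -0.888]] 6.7333
141 [0.603 0.505 0.29 ] [[0.58, 0.481, 0.272], [0.616, 0.523, 0.3]]
```

The force rose sharply, so the lamp is at its stop. I'll back off.

Emit:
jog_arm([
  [-2, 0, -1, 0, 0, 0],
  [-4, 0, -5, 0, 0, 0],
  [-5, 0, -9, 0, 0, 0],
  [-5, 0, -9, 0, -7, 0],
  [-5, 0, -9, 0, -14, 0],
  [-5, 0, -9, 0, -21, 0],
  [-5, 0, -9, 0, -28, 0],
], hand=1)

```text
time_s: 7.37
position: [0.5214, 0.4574, 0.3354]
tool_rot: [[0.856, 0.517, 0.007], [0.517, -0.856, 0.004], [0.008, 0.0, -1.0]]
ft_force: [0.1, -0.1, -0.1]
grip_width: 0.0835
gripper_force: 0.0
```

```bash
python3 rec.py; python3 knob.py; cat >> m.py <<'E'
E
python3 - <<'E'
from h import *
from scipy.optimize import least_squares
ims={c:env.get_image(c) for c in("top","side")}
W={c:cloud(i) for c,i in ims.items()}
save(ims["top"],"pics/top1.png")
def box(c,lo,hi):
    p=W[c].reshape(-1,3); p=p[~np.isnan(p[:,0])]; return p[np.all((p>lo)&(p<hi),1)]
for c in W:
    k=box(c,[.5,.4,.23],[.9,.65,.31]); print(c,"head",len(k),np.round(np.median(k,0),3))
    for n,x,y,h in(("tall",.49,.285,.092),("short",.56,.166,.058)):
        t=box(c,[x-.04,y-.04,.02],[x+.04,y+.04,h+.008])
        # full profile residual: cylinder then taper
        def r(p):
            R=np.where(t[:,2]<h-.014,.017,.017-.010*(t[:,2]-h+.014)/.014); return np.hypot(*(t[:,:2]-p).T)-R
        m=t[:,2]<h-.003
        f=least_squares(lambda p:r(p)[m],[x,y],loss="soft_l1",f_scale=.002).x
        v=np.argwhere(0==1)
        b=box(c,[x-.06,y-.06,.0095],[x+.06,y+.06,.0155]); b=b[np.hypot(b[:,0]-x,b[:,1]-y)<.046]
        (ex,ey),er=cv2.minEnclosingCircle((b[:,:2]*1000).astype(np.float32))
        print(" ",n,"post",m.sum(),np.round(f,4),"tipmean",np.round(t[t[:,2]>h-.004].mean(0),4),"base circ",round(ex,1),round(ey,1),round(er,1))
    # masks: bowls
    for n,c0 in(("long",(.515,-.352)),("short",(.538,-.147))):
        p=box(c,[c0[0]-.075,c0[1]-.032,.058],[c0[0]+.075,c0[1]+.032,.13])
        print("  ",n,len(p),[(round(a,3),np.round(np.percentile(p[abs(p[:,0]-a)<.006],[2,50,98],axis=0)[:,1],4).tolist(),round(p[abs(p[:,0]-a)<.006][:,2].max(),3)) for a in np.arange(c0[0]-.045,c0[0]+.05,.018) if (abs(p[:,0]-a)<.006).sum()>5])
E
```

```text
[ 3.151e+01  3.618e+01  3.286e+01 -1.000e-02  1.105e+02  9.039e+01] [0.5214 0.4574 0.3354] [[0.856, 0.517, 0.007], [0.517, -0.856, 0.004], [0.008, 0.0, -1.0]] 7.3667
60 [0.612 0.515 0.287] [[0.605, 0.505, 0.272], [0.617, 0.523, 0.3]]
top head 488 [0.625 0.483 0.255]
  tall post 94 [0.4902 0.2839] tipmean [0.4897 0.2831 0.0909] base circ 489.7 283.0 39.9
  short post 64 [0.5603 0.1648] tipmean [0.5595 0.164  0.0582] base circ 559.2 164.1 39.9
   long 482 [(np.float64(0.47), [-0.3742, -0.3523, -0.3324], np.float64(0.081)), (np.float64(0.488), [-0.3783, -0.3486, -0.3297], np.float64(0.089)), (np.float64(0.506), [-0.376, -0.3488, -0.3285], np.float64(0.095)), (np.float64(0.524), [-0.3729, -0.346, -0.3275], np.float64(0.104)), (np.float64(0.542), [-0.372, -0.3454, -0.3264], np.float64(0.103)), (np.float64(0.56), [-0.3668, -0.343, -0.332], np.float64(0.096))]
   short 324 [(np.float64(0.493), [-0.1645, -0.1455, -0.1283], np.float64(0.082)), (np.float64(0.511), [-0.1701, -0.1451, -0.1238], np.float64(0.087)), (np.float64(0.529), [-0.1694, -0.1444, -0.1212], np.float64(0.095)), (np.float64(0
[... 349 characters left out ...]
49 [(np.float64(0.47), [-0.3488, -0.3389, -0.3305], np.float64(0.073)), (np.float64(0.488), [-0.357, -0.3365, -0.3259], np.float64(0.082)), (np.float64(0.506), [-0.3571, -0.3328, -0.321], np.float64(0.09)), (np.float64(0.524), [-0.3447, -0.3277, -0.3202], np.float64(0.093)), (np.float64(0.542), [-0.3708, -0.3327, -0.3212], np.float64(0.104)), (np.float64(0.56), [-0.3622, -0.3415, -0.3257], np.float64(0.095))]
   short 198 [(np.float64(0.511), [-0.1521, -0.1338, -0.1198], np.float64(0.08)), (np.float64(0.529), [-0.1535, -0.1283, -0.1182], np.float64(0.089)), (np.float64(0.547), [-0.1604, -0.1297, -0.116], np.float64(0.094)), (np.float64(0.565), [-0.1577, -0.1398, -0.1215], np.float64(0.087))]
```

View pics/top1.png

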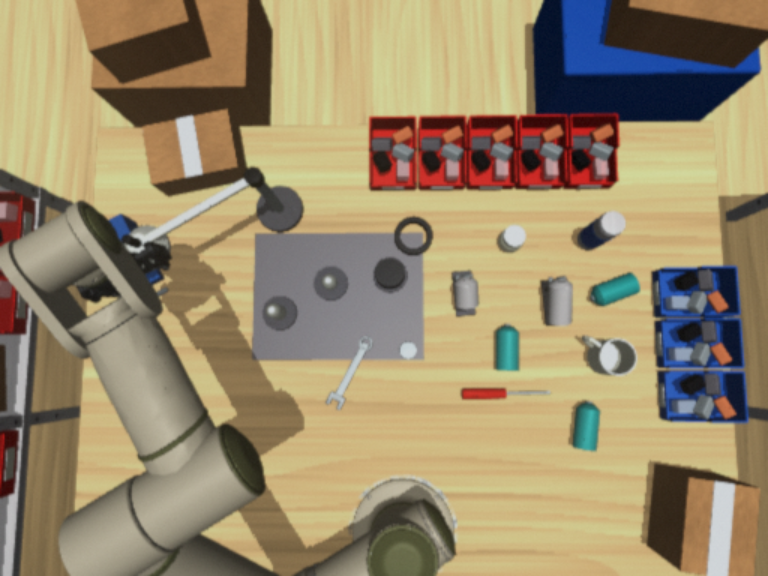

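The lamp is parked: its head is at (150,250) and the stands at (280,312) and (332,283) are free. Next I'll plan the bowl grasps with the fitted kinematics.

```bash
cat > plan.py <<'E'
from kin import *
LO=np.array([-178.18,-50.72,12.68,-81.47,9.98,-165.26]);HI=np.array([178.18,133.34,142.11,261.47,163.14,165.26])
def ik(x,Rm,q0):
    def r(q):
        p,A=fk(q,P); return np.r_[(p-x)*10,(R.from_matrix(Rm).inv()*A).as_rotvec()]
    f=least_squares(r,np.clip(q0,LO+.1,HI-.1),bounds=(LO,HI),x_scale=30); return f.x,np.abs(f.fun).max()
def toolR(az,elev): # tool z pointing at azimuth az, elev deg below level; y horizontal
    a,e=np.radians([az,elev]); z=np.array([np.cos(a)*np.cos(e),np.sin(a)*np.cos(e),-np.sin(e)])
    y=np.array([np.sin(a),-np.cos(a),0.]); return np.c_[np.cross(y,z),y,z]
G=.019
if __name__=="__main__":
    q0=[-35,20,75,0,85,55]
    for phi in(50,55,60,65):
        for n,gx,st,hz in(("long",(.52,-.351,.068),(.490,.2855),.075),("short",(.539,-.1455,.067),(.560,.166),.052)):
            Rp=toolR(2.5,90+65-phi); q,e=ik(np.array(gx)+G*Rp[:,2],Rp,q0)
            print(phi,n,"pick",np.round(q),round(e,4))
            for az in(-20,0,20,40):
                o=[]
                for z in(hz+.1,hz):
                    Rf=toolR(az,90-phi); qq,e=ik(np.array([*st,z])+G*Rf[:,2],Rf,[q[0]+60,20,75,0,30,q[5]]); o.append((np.round(qq).astype(int).tolist(),round(e,3)))
                print("   az",az,*o)
E
python3 plan.py
python3 - <<'E'
from h import *
from scipy.optimize import least_squares
ims={c:env.get_image(c) for c in("top","side")}; W={c:cloud(i) for c,i in ims.items()}
def box(c,lo,hi):
    p=W[c].reshape(-1,3); p=p[~np.isnan(p[:,0])]; return p[np.all((p>lo)&(p<hi),1)]
for n,c0,L in(("long",(.515,-.350),.105),("short",(.538,-.145),.072)):
  for cs in(("top",),("side",),("top","side")):
    P=np.vstack([box(c,[c0[0]-.07,c0[1]-.04,.04],[c0[0]+.07,c0[1]+.04,.13]) for c in cs])
    def ax(p): return np.array([np.cos(p[2])*np.cos(.4363),np.sin(p[2])*np.cos(.4363),-np.sin(.4363)])
    u=ax([0,0,np.radians(182)]); d=P-np.array([*c0,.065]); t=d@u; nrm=np.cross(u,[0,1,0]); nrm*=np.sign(nrm[2])
    P=P[(t>-L/2+.02)&(t<L/2-.004)&(d@nrm>0.006)]
    def r(p):
        d=P-np.array([p[0],p[1],.065]); u=ax(p); return np.linalg.norm(d-np.outer(d@u,u),axis=1)-.026
    f=least_squares(r,[*c0,np.radians(182)],loss="soft_l1",f_scale=.0015)
    print(n,cs,len(P),np.round(f.x[:2],4),round(np.degrees(f.x[2]),1),"med",round(np.median(abs(r(f.x))),4))
E
```

```text
50 long pick [-41.  44.  66. -10.  81.  49.] 0.0
   az -20 ([29, 23, 97, -47, 41, 165], np.float64(0.168)) ([27, 31, 99, -45, 32, 165], np.float64(0.291))
   az 0 ([25, 20, 106, -60, 20, 165], np.float64(0.071)) ([23, 30, 107, -59, 15, 165], np.float64(0.217))
   az 20 ([16, 20, 115, 150, 10, -63], np.float64(0.065)) ([17, 32, 118, 174, 20, -86], np.float64(0.0))
   az 40 ([8, 19, 112, 83, 24, -14], np.float64(0.0)) ([8, 32, 118, 121, 28, -57], np.float64(0.0))
50 short pick [-24.  39.  78.  -7.  77.  66.] 0.0
   az -20 ([13, 24, 101, -55, 26, 165], np.float64(0.121)) ([11, 34, 103, -54, 20, 165], np.float64(0.255))
   az 0 ([9, 23, 107, -70, 10, 165], np.float64(0.059)) ([9, 33, 106, -69, 10, 165], np.float64(0.214))
   az 20 ([-2, 23, 112, 99, 17, -24], np.float64(0.0)) ([-2, 36, 117, 140, 26, -67], np.float64(0.0))
   az 40 ([-10, 24, 109, 77, 37, -21], np.float64(0.0)) ([-10, 37, 113, 101, 36, -50], np.float64(0.0))
55 long pick [-42.  42.  69.  -7.  76.  48.] 0.0
   az -20 ([30, 23, 97, -49, 40, 165], np.float64(0.234)) ([27, 31, 100, -47, 32, 165], np.float64(0.362))
   az 0 ([
[... 2266 characters left out ...]
0.346)) ([11, 33, 103, -58, 19, 165], np.float64(0.488))
   az 0 ([9, 23, 107, -71, 10, 165], np.float64(0.303)) ([9, 33, 106, -70, 10, 165], np.float64(0.458))
   az 20 ([-4, 28, 120, 142, 37, -69], np.float64(0.0)) ([-4, 44, 123, 153, 53, -84], np.float64(0.0))
   az 40 ([-13, 29, 116, 105, 49, -53], np.float64(0.0)) ([-13, 44, 119, 118, 56, -73], np.float64(0.0))
long ('top',) 355 [ 0.5136 -0.3535] 183.7 med 0.0013
long ('side',) 96 [ 0.5206 -0.3486] 183.6 med 0.0013
long ('top', 'side') 451 [ 0.514 -0.353] 183.7 med 0.0014
short ('top',) 211 [ 0.5365 -0.1457] 185.6 med 0.0014
short ('side',) 70 [ 0.5421 -0.1416] 184.8 med 0.001
short ('top', 'side') 281 [ 0.5371 -0.1451] 185.7 med 0.0015
```

```bash
cat > path.py <<'E'
from plan import *
from scipy.spatial.transform import Slerp
def run(g0,R0,g1,R1,q,n=26,dz=.0):
    S=Slerp([0,1],R.from_matrix([R0,R1])); qs=[];em=0
    for s in np.linspace(0,1,n):
        Rm=S(s).as_matrix(); q,e=ik(g0+(g1-g0)*s+.021*Rm[:,2],Rm,q); qs.append(q); em=max(em,e)
    return np.array(qs),em
if __name__=="__main__":
  for n,g,yaw,st,h in(("long",(.524,-.351,.070),4,(.490,.2855),.075),("short",(.541,-.144,.067),5,(.560,.166),.052)):
    for phi in(55,60,65):
      for az in(40,60,80):
        R0=toolR(yaw,155-phi); q,e=ik(np.array(g)+.021*R0[:,2],R0,[-40,40,70,-5,75,48])
        a=np.array(g);R1=toolR(az,90-phi); up=a+[0,0,.14]; hov=np.array([*st,.2])
        A,e1=run(a,R0,up,R0,q,5); B,e2=run(up,R0,hov,R1,A[-1]); C,e3=run(hov,R1,np.array([*st,h]),R1,B[-1],8)
        Q=np.vstack([A,B,C]); print(n,phi,az,"err",np.round([e,e1,e2,e3],3),"q5 %.0f..%.0f q4 %.0f..%.0f q6 %.0f..%.0f q3max %.0f maxstep"%(Q[:,4].min(),Q[:,4].max(),Q[:,3].min(),Q[:,3].max(),Q[:,5].min(),Q[:,5].max(),Q[:,2].max()),np.round(abs(np.diff(Q,axis=0)).max(0)))
E
python3 path.py
```

```text
long 55 40 err [0. 0. 0. 0.] q5 26..93 q4 -7..131 q6 -67..46 q3max 121 maxstep [ 3.  3.  4. 10.  5.  9.]
long 55 60 err [0. 0. 0. 0.] q5 45..93 q4 -7..96 q6 -54..46 q3max 115 maxstep [3. 2. 4. 5. 5. 5.]
long 55 80 err [0. 0. 0. 0.] q5 58..93 q4 -7..73 q6 -47..46 q3max 106 maxstep [2. 2. 4. 3. 5. 3.]
long 60 40 err [0. 0. 0. 0.] q5 30..88 q4 -4..136 q6 -74..44 q3max 123 maxstep [3. 3. 4. 9. 5. 8.]
long 60 60 err [0. 0. 0. 0.] q5 50..88 q4 -4..102 q6 -61..44 q3max 117 maxstep [3. 3. 4. 5. 5. 5.]
long 60 80 err [0. 0. 0. 0.] q5 62..88 q4 -4..77 q6 -52..44 q3max 107 maxstep [3. 2. 3. 3. 5. 3.]
long 65 40 err [0. 0. 0. 0.] q5 35..84 q4 -0..140 q6 -79..41 q3max 125 maxstep [3. 3. 4. 9. 5. 8.]
long 65 60 err [0. 0. 0. 0.] q5 53..84 q4 -0..106 q6 -68..41 q3max 119 maxstep [3. 3. 4. 5. 5. 5.]
long 65 80 err [0. 0. 0. 0.] q5 66..84 q4 -0..81 q6 -57..41 q3max 108 maxstep [3. 2. 3. 3. 5. 3.]
short 55 40 err [0. 0. 0. 0.] q5 39..89 q4 -5..109 q6 -60..62 q3max 115 maxstep [1. 3. 3. 6. 5. 6.]
short 55 60 err [0. 0. 0. 0.] q5 53..89 q4 -5..81 q6 -50..62 q3max 107 maxstep [1. 3. 3. 3. 5. 4.]
short 55 80 err [0. 0. 0. 0.] q5 67..89 q4 -5..62 q6 -46..62 q3max 97 maxstep [1. 3. 3. 3. 5. 4.]
short 60 40 err [0. 0. 0. 0.] q5 41..83 q4 -3..115 q6 -67..60 q3max 117 maxstep [1. 3. 3. 6. 5. 6.]
short 60 60 err [0. 0. 0. 0.] q5 58..83 q4 -3..86 q6 -56..60 q3max 109 maxstep [1. 3. 3. 4. 5. 4.]
short 60 80 err [0. 0. 0. 0.] q5 65..83 q4 -3..66 q6 -50..60 q3max 97 maxstep [1. 3. 3. 3. 5. 4.]
short 65 40 err [0. 0. 0. 0.] q5 42..78 q4 -0..118 q6 -73..58 q3max 119 maxstep [1. 3. 3. 6. 5. 6.]
short 65 60 err [0. 0. 0. 0.] q5 58..78 q4 -0..89 q6 -61..58 q3max 109 maxstep [1. 3. 3. 4. 5. 4.]
short 65 80 err [0. 0. 0. 0.] q5 59..82 q4 -0..69 q6 -53..58 q3max 98 maxstep [1. 3. 3. 3. 5. 4.]
```

```bash
cat > go.py <<'E'
import sys; from plan import *
from rig import env
def go(g,az,el,G=.021):
    s=env.observe(); R0=np.array(s["tool_rot"]); x0=np.array(s["position"]); R1=toolR(az,el); x1=np.array(g)+G*R1[:,2]
    d=R0.T@(x1-x0)*100; w=np.degrees(R.from_matrix(R0.T@R1).as_rotvec())
    q,e=ik(x1,R1,s["q"])
    print("row",np.round(d,2).tolist(),np.round(w,1).tolist(),"rows>=",round(max(np.linalg.norm(d)/4.17,np.linalg.norm(w)/7.16),1),"q",np.round(q).tolist(),round(e,4),"now",np.round(x0,4))
if __name__=="__main__": go([float(v) for v in sys.argv[1:4]],float(sys.argv[4]),float(sys.argv[5]))
E
python3 go.py .524 -.351 .22 4 100
```

```text
row [-42.26, 69.13, 12.69] [2.2, -10.7, 27.2] rows>= 19.7 q [-42.0, 35.0, 58.0, -7.0, 95.0, 44.0] 0.0 now [0.5218 0.4579 0.3327]
```

Emit:
jog_arm([
  [-42.3, 69.1, 12.7, 2.2, -10.7, 27.2],
  [-42.3, 69.1, 12.7, 2.2, -10.7, 27.2],
  [-42.3, 69.1, 12.7, 2.2, -10.7, 27.2],
  [-42.3, 69.1, 12.7, 2.2, -10.7, 27.2],
  [-42.3, 69.1, 12.7, 2.2, -10.7, 27.2],
  [-42.3, 69.1, 12.7, 2.2, -10.7, 27.2],
  [-42.3, 69.1, 12.7, 2.2, -10.7, 27.2],
  [-42.3, 69.1, 12.7, 2.2, -10.7, 27.2],
])

```text
time_s: 8.28
position: [0.5196, 0.1269, 0.2797]
tool_rot: [[0.983, 0.07, -0.172], [0.069, -0.998, -0.013], [-0.172, 0.001, -0.985]]
ft_force: [1.5, -0.8, -1.4]
grip_width: 0.0854
gripper_force: 0.0
```

```bash
python3 go.py .524 -.351 .22 4 100
```

```text
row [-1.83, 47.7, 8.53] [0.1, -0.1, -0.0] rows>= 11.6 q [-42.0, 35.0, 58.0, -7.0, 95.0, 44.0] 0.0 now [0.5196 0.1269 0.2797]
```

Emit:
jog_arm([
  [-1.8, 47.7, 8.5, 0, 0, 0],
  [-1.8, 47.7, 8.5, 0, 0, 0],
  [-1.8, 47.7, 8.5, 0, 0, 0],
  [-1.8, 47.7, 8.5, 0, 0, 0],
  [-1.8, 47.7, 8.5, 0, 0, 0],
  [-1.8, 47.7, 8.5, 0, 0, 0],
  [-1.8, 47.7, 8.5, 0, 0, 0],
  [-1.8, 47.7, 8.5, 0, 0, 0],
])

```text
time_s: 8.95
position: [0.5206, -0.2016, 0.2247]
tool_rot: [[0.983, 0.07, -0.172], [0.068, -0.998, -0.015], [-0.173, 0.003, -0.985]]
ft_force: [1.0, 0.6, -1.1]
grip_width: 0.0855
gripper_force: 0.0
```

```bash
python3 go.py .524 -.351 .22 4 100
```

```text
row [-0.6, 14.92, 2.73] [0.2, -0.0, -0.0] rows>= 3.6 q [-42.0, 35.0, 58.0, -7.0, 95.0, 44.0] 0.0 now [ 0.5206 -0.2016  0.2247]
```

Emit:
jog_arm([
  [-0.6, 14.9, 2.7, 0, 0, 0],
  [-0.6, 14.9, 2.7, 0, 0, 0],
  [-0.6, 14.9, 2.7, 0, 0, 0],
  [-0.6, 14.9, 2.7, 0, 0, 0],
  [-0.6, 14.9, 2.7, 0, 0, 0],
])

```text
time_s: 9.37
position: [0.5197, -0.3539, 0.1976]
tool_rot: [[0.982, 0.065, -0.175], [0.064, -0.998, -0.014], [-0.176, 0.003, -0.984]]
ft_force: [0.4, -0.2, 0.1]
grip_width: 0.0854
gripper_force: 0.0
```

```bash
python3 go.py .524 -.351 .068 4 100
```

```text
row [2.72, -0.3, 14.77] [0.1, 0.1, -0.3] rows>= 3.6 q [-42.0, 43.0, 69.0, -7.0, 76.0, 46.0] 0.0 now [ 0.5197 -0.3539  0.1976]
```

Emit:
jog_arm([
  [0.7, -0.1, 3.7, 0, 0, 0],
  [1.3, -0.2, 7.0, 0, 0, 0],
  [1.9, -0.3, 10.0, 0, 0, 0],
  [2.3, -0.3, 12.5, 0, 0, 0],
  [2.7, -0.3, 14.8, 0, 0, 0],
  [2.7, -0.3, 14.8, 0, 0, 0],
])

```text
time_s: 9.87
position: [0.5199, -0.3444, 0.0447]
tool_rot: [[0.981, 0.07, -0.179], [0.07, -0.998, -0.01], [-0.18, -0.003, -0.984]]
ft_force: [-0.4, -0.3, -0.9]
grip_width: 0.0852
gripper_force: 0.0
```

```bash
python3 rec.py; python3 - <<'E'
from h import *
im=env.get_image("side"); cv2.imwrite("pics/g1.png",cv2.resize(im["frame"][110:240,110:290,::-1],None,fx=4,fy=4,interpolation=cv2.INTER_CUBIC))
E
```

```text
[-41.36  42.69  69.3   -7.46  75.56  46.93] [ 0.5199 -0.3444  0.0447] [[0.981, 0.07, -0.179], [0.07, -0.998, -0.01], [-0.18, -0.003, -0.984]] 9.8667
```

View pics/g1.png

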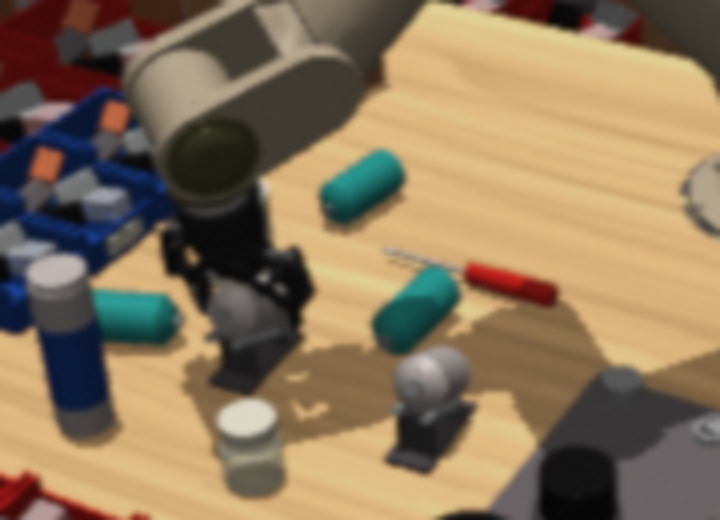

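```bash
python3 go.py .524 -.352 .068 4 100
```

```text
row [-0.1, 0.69, 0.02] [-0.0, 0.2, 0.0] rows>= 0.2 q [-42.0, 43.0, 69.0, -7.0, 76.0, 46.0] 0.0 now [ 0.5209 -0.3453  0.0474]
```

Emit:
jog_arm([
  [0, 0.7, 0, 0, 0, 0],
  [0, 0.7, 0, 0, 0, 0],
])

```text
time_s: 10.08
position: [0.5229, -0.3551, 0.0503]
tool_rot: [[0.983, 0.07, -0.172], [0.068, -0.998, -0.017], [-0.173, 0.005, -0.985]]
ft_force: [-0.8, -1.0, 0.3]
grip_width: 0.0849
gripper_force: 0.0
```

Emit:
jog_arm([
  [0, 0, 0, 0, 0, 0],
  [0, 0, 0, 0, 0, 0],
  [0, 0, 0, 0, 0, 0],
  [0, 0, 0, 0, 0, 0],
  [0, 0, 0, 0, 0, 0],
  [0, 0, 0, 0, 0, 0],
], hand=0, newtons=60)

```text
time_s: 10.58
position: [0.5223, -0.3501, 0.0497]
tool_rot: [[0.982, 0.07, -0.176], [0.07, -0.998, -0.008], [-0.176, -0.004, -0.984]]
ft_force: [-0.8, 16.7, 15.2]
grip_width: 0.0516
gripper_force: 60.8
```

```bash
python3 go.py .524 -.352 .21 4 100; 
```

```text
row [-2.67, 0.14, -13.71] [-0.2, 0.1, 0.1] rows>= 3.3 q [-42.0, 35.0, 58.0, -7.0, 93.0, 44.0] 0.0 now [ 0.5223 -0.3501  0.0497]
```

Emit:
jog_arm([
  [-0.3, 0, -1.5, 0, 0, 0],
  [-0.8, 0, -4, 0, 0, 0],
  [-1.4, 0, -7, 0, 0, 0],
  [-2.0, 0, -10.5, 0, 0, 0],
  [-2.7, 0.1, -13.7, 0, 0, 0],
  [-2.7, 0.1, -13.7, 0, 0, 0],
])

```text
time_s: 11.08
position: [0.5211, -0.356, 0.1947]
tool_rot: [[0.983, 0.07, -0.167], [0.068, -0.997, -0.021], [-0.168, 0.01, -0.986]]
ft_force: [0.6, -0.6, -1.3]
grip_width: 0.0512
gripper_force: 63.0
```

```bash
cat > bowl.py <<'E'
# pose of the held bowl: cylinder fit (r=26) in tool frame, from both cameras
import sys
from h import *
from scipy.optimize import least_squares
L=float(sys.argv[1])
S=env.observe(); R0=np.array(S["tool_rot"]); x0=np.array(S["position"]); phi=np.radians(55)
for cs in(("top",),("side",),("top","side")):
    P=np.vstack([cloud(env.get_image(c)).reshape(-1,3) for c in cs]); P=P[~np.isnan(P[:,0])]; T=(P-x0)@R0
    a=np.array([np.sin(phi),0,np.cos(phi)])*np.array([-1,1,1])
    c=np.array([0,0,-.021])
    d=T-c; t=d@a; rad=np.linalg.norm(d-np.outer(t,a),axis=1); m=(abs(t)<L/2+.02)&(rad<.032)&((rad>.018)|(abs(t)>L/2-.02))&((abs(T[:,1])<.024))
    T=T[m]; t=t[m]
    if len(T)<20: print(cs,len(T)); continue
    def ax(p): v=np.array([-np.sin(p[0]),p[1],np.cos(p[0])]); return v/np.linalg.norm(v)
    b=(t>-.02)&(t<L/2-.012)
    def r(p):
        d=T[b]-np.array([p[2],0,-.021+p[3]]); u=ax(p); return np.linalg.norm(d-np.outer(d@u,u),axis=1)-.026
    f=least_squares(r,[phi,0,0,0],loss="soft_l1",f_scale=.0015); u=ax(f.x)
    tt=(T-np.array([0,0,-.021]))@u
    print(cs,len(T),b.sum(),"phi",round(np.degrees(f.x[0]),1),"lat",round(np.degrees(f.x[1]),1),"axis off",np.round(f.x[2:],4),"med",round(np.median(abs(r(f.x))),4),"extent",np.round(np.percentile(tt,[0,2,98,100]),4),"world axis",np.round(R0@u,3))
print(np.round(x0,4),S["grip_width"],S["gripper_force"],S["ft_force"],S["time_s"])
E
python3 bowl.py .105; python3 go.py .49 .2855 .22 60 35
```

```text
('top',) 0
('side',) 102 36 phi 55.4 lat -5.4 axis off [0.0041 0.0031] med 0.0013 extent [-0.0389 -0.0372  0.07    0.0732] world axis [-0.907  0.026 -0.421]
('top', 'side') 100 35 phi 51.5 lat -0.0 axis off [-1.8171  1.4528] med 0.0025 extent [-0.0442 -0.0403  0.0666  0.0717] world axis [-0.874 -0.066 -0.482]
[ 0.5211 -0.356   0.1947] 0.051156137778895786 63.017953634262085 [ 0.62314288 -0.64327633 -1.3034309 ] 11.0833
row [2.12, -65.43, -2.54] [22.3, 59.7, -54.5] rows>= 15.7 q [0.0, 18.0, 107.0, 72.0, 48.0, -18.0] 0.0 now [ 0.5192 -0.3541  0.1858]
```

Emit:
jog_arm([
  [2.1, -65.4, -2.5, 22.3, 59.7, -54.5],
  [2.1, -65.4, -2.5, 22.3, 59.7, -54.5],
  [2.1, -65.4, -2.5, 22.3, 59.7, -54.5],
  [2.1, -65.4, -2.5, 22.3, 59.7, -54.5],
  [2.1, -65.4, -2.5, 22.3, 59.7, -54.5],
  [2.1, -65.4, -2.5, 22.3, 59.7, -54.5],
  [2.1, -65.4, -2.5, 22.3, 59.7, -54.5],
  [2.1, -65.4, -2.5, 22.3, 59.7, -54.5],
])

```text
time_s: 11.95
position: [0.508, -0.0195, 0.197]
tool_rot: [[0.647, 0.677, 0.351], [0.507, -0.726, 0.465], [0.569, -0.123, -0.813]]
ft_force: [0.2, 1.0, -2.3]
grip_width: 0.0513
gripper_force: 63.1
```

```bash
python3 rec.py;python3 go.py .49 .2855 .22 60 35
```

```text
[-33.92  16.04  98.64  38.73  68.38  -0.41] [ 0.508  -0.0195  0.197 ] [[0.647, 0.677, 0.351], [0.507, -0.726, 0.465], [0.569, -0.123, -0.813]] 11.95
row [16.23, -24.0, 13.65] [7.1, 18.8, -17.0] rows>= 7.7 q [0.0, 18.0, 107.0, 72.0, 48.0, -18.0] 0.0 now [ 0.508  -0.0195  0.197 ]
```

Emit:
jog_arm([
  [16.2, -24, 13.7, 7.1, 18.8, -17],
  [16.2, -24, 13.7, 7.1, 18.8, -17],
  [16.2, -24, 13.7, 7.1, 18.8, -17],
  [16.2, -24, 13.7, 7.1, 18.8, -17],
  [16.2, -24, 13.7, 7.1, 18.8, -17],
  [16.2, -24, 13.7, 7.1, 18.8, -17],
  [16.2, -24, 13.7, 7.1, 18.8, -17],
  [16.2, -24, 13.7, 7.1, 18.8, -17],
])

```text
time_s: 12.62
position: [0.4985, 0.3013, 0.2057]
tool_rot: [[0.292, 0.865, 0.407], [0.498, -0.501, 0.708], [0.816, -0.004, -0.578]]
ft_force: [-0.6, 0.4, -3.4]
grip_width: 0.0512
gripper_force: 63.2
```

Emit:
jog_arm([
  [0, 0, 0, 0, 0, 0],
  [0, 0, 0, 0, 0, 0],
])

```text
time_s: 12.78
position: [0.4988, 0.2999, 0.2057]
tool_rot: [[0.291, 0.866, 0.406], [0.499, -0.5, 0.708], [0.816, -0.003, -0.578]]
ft_force: [-0.2, -0.3, -1.7]
grip_width: 0.0518
gripper_force: 63.6
```

```bash
python3 rec.py; python3 go.py .49 .2855 .22 60 35; python3 bowl.py .105; python3 - <<'E'
from h import *
a=env.get_image("side");b=env.get_image("top")
o=np.hstack([a["frame"][140:290,230:390],b["frame"][130:280,110:270]]); cv2.imwrite("pics/h1.png",cv2.resize(o[...,::-1],None,fx=2.5,fy=2.5,interpolation=cv2.INTER_CUBIC))
E
```

```text
[ 2.0000e-02  1.8080e+01  1.0707e+02  7.1390e+01  4.8320e+01 -1.8110e+01] [0.4988 0.2999 0.2057] [[0.291, 0.866, 0.406], [0.499, -0.5, 0.708], [0.816, -0.003, -0.578]] 12.7833
row [0.2, -0.04, -0.1] [-0.1, 0.3, -0.1] rows>= 0.1 q [0.0, 18.0, 107.0, 72.0, 48.0, -18.0] 0.0 now [0.4988 0.2999 0.2057]
('top',) 191 67 phi 56.3 lat -0.5 axis off [-0.2091  0.1381] med 0.0006 extent [-0.0397 -0.0388  0.0095  0.0219] world axis [-0.024 -0.018 -1.   ]
('side',) 318 179 phi 55.2 lat 2.7 axis off [ 0.0023 -0.0018] med 0.0012 extent [-0.0379 -0.0342  0.0676  0.0698] world axis [ 0.034 -0.03  -0.999]
('top', 'side') 494 250 phi 53.8 lat -1.9 axis off [-0.0619  0.0435] med 0.0014 extent [-0.041  -0.037   0.0644  0.0709] world axis [-0.023  0.032 -0.999]
[0.4988 0.2999 0.2057] 0.051785800156310985 63.61993923783302 [-0.20979919 -0.30841001 -1.6635075 ] 12.7833
```

View pics/h1.png

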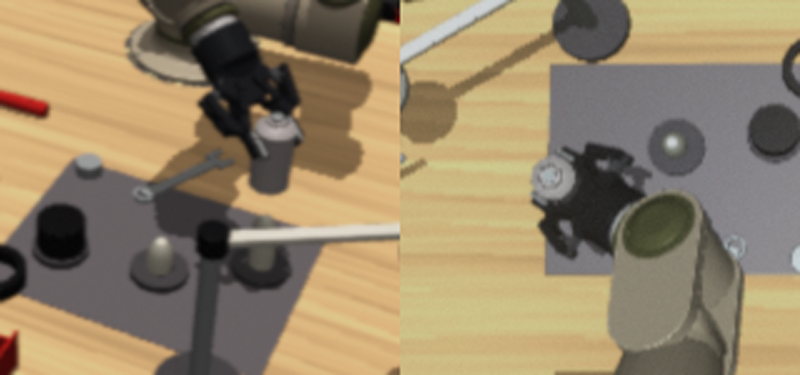

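The bowl is held upright, mouth down, at about (270,150) in the left half of the picture. I'll measure its offset from the post, comparing within each camera.

```bash
cat > off.py <<'E'
# vertical-cylinder fit of the held bowl around the expected axis: args x y zgrasp L(boss side) Lmouth
import sys
from h import *
from scipy.optimize import least_squares
x,y,z=map(float,sys.argv[1:4]); LT,LM=.039,float(sys.argv[4])
for c in("top","side"):
    P=cloud(env.get_image(c)).reshape(-1,3); P=P[~np.isnan(P[:,0])]
    rr=np.hypot(P[:,0]-x,P[:,1]-y)
    B=P[(P[:,2]>z-LM+.004)&(P[:,2]<z-.024)&(rr<.034)&(rr>.016)]
    T=P[(P[:,2]>z+.005)&(P[:,2]<z+.06)&(rr<.034)]
    bo=T[T[:,2]>T[:,2].max()-.007]
    o=""
    if len(B)>15:
        f=least_squares(lambda p:np.linalg.norm((B[:,:2]-p[:2]-np.outer(B[:,2]-z,p[2:])),axis=1)-.026,[x,y,0,0],loss="soft_l1",f_scale=.0015).x; o=np.round(f,4)
        b=P[(rr<.032)&(P[:,2]>z-.12)&(P[:,2]<z)]; h=np.histogram(b[:,2],np.arange(z-.12,z,.005))
        o=(o,"rim z lo",np.round(np.percentile(B[:,2],[0,2]),4))
    print(c,len(B),o,"boss",len(bo),np.round(bo.mean(0),4),"top z",round(T[:,2].max(),4))
    for n,X,Y,hh in(("tall",.49,.285,.092),("short",.56,.166,.058)):
        t=P[(abs(P[:,0]-X)<.035)&(abs(P[:,1]-Y)<.035)&(P[:,2]>.022)&(P[:,2]<hh-.003)]
        if len(t)>20:
            f=least_squares(lambda p:np.hypot(*(t[:,:2]-p).T)-np.where(t[:,2]<hh-.014,.017,.017-.010*(t[:,2]-hh+.014)/.014),[X,Y],loss="soft_l1",f_scale=.002).x; print("   ",n,len(t),np.round(f,4))
E
python3 off.py .49 .2855 .218 .066
```

```text
top 3  boss 29 [0.4925 0.2801 0.2553] top z 0.259
    short 63 [0.5594 0.1646]
side 155 (array([ 0.4918,  0.2839, -0.0129,  0.0285]), 'rim z lo', array([0.1561, 0.1569])) boss 2 [0.465  0.2654 0.2631] top z 0.2657
    tall 106 [0.4893 0.2861]
    short 99 [0.559  0.1677]
```

Emit:
jog_arm([
  [0.1, -0.5, 0.2, 0, 0, 0],
  [-1.9, -0.5, 1.6, 0, 0, 0],
  [-4.0, -0.5, 3.05, 0, 0, 0],
  [-4.0, -0.5, 3.05, 0, 0, 0],
  [-4.0, -0.5, 3.05, 0, 0, 0],
])

```text
time_s: 13.6
position: [0.4966, 0.3028, 0.1564]
tool_rot: [[0.292, 0.865, 0.409], [0.497, -0.503, 0.707], [0.817, -0.003, -0.577]]
ft_force: [-0.0, -0.8, -1.9]
grip_width: 0.0512
gripper_force: 63.7
```

```bash
python3 off.py .489 .287 .168 .066; python3 rec.py
```

```text
top 0  boss 19 [0.4881 0.2843 0.205 ] top z 0.2091
    short 62 [0.5597 0.1646]
side 147 (array([ 0.4883,  0.2879, -0.0035, -0.0025]), 'rim z lo', array([0.106 , 0.1071])) boss 5 [0.4832 0.278  0.2085] top z 0.2116
    tall 93 [0.4896 0.2863]
    short 93 [0.5597 0.1676]
[  0.46  23.18 110.78  79.96  45.64 -29.97] [0.4973 0.3028 0.1581] [[0.289, 0.865, 0.411], [0.497, -0.502, 0.707], [0.818, 0.0, -0.575]] 13.7
```

Emit:
jog_arm([
  [-1, 0.2, 0.7, 0, 0, 0],
  [-1.8, 0.2, 1.3, 0, 0, 0],
  [-2.5, 0.2, 1.8, 0, 0, 0],
  [-3.3, 0.2, 2.3, 0, 0, 0],
])

```text
time_s: 14.03
position: [0.4992, 0.3016, 0.118]
tool_rot: [[0.287, 0.865, 0.412], [0.497, -0.502, 0.707], [0.819, 0.002, -0.574]]
ft_force: [-1.1, -0.7, -1.6]
grip_width: 0.0512
gripper_force: 63.7
```

Emit:
jog_arm([
  [-0.7, 0, 0.5, 0, 0, 0],
  [-1.4, 0, 1, 0, 0, 0],
  [-2.1, 0, 1.5, 0, 0, 0],
  [-2.8, 0, 2, 0, 0, 0],
  [-3.3, 0, 2.3, 0, 0, 0],
  [-3.3, 0, 2.3, 0, 0, 0],
])

```text
time_s: 14.53
position: [0.4988, 0.3014, 0.0769]
tool_rot: [[0.289, 0.865, 0.411], [0.497, -0.502, 0.707], [0.818, -0.0, -0.575]]
ft_force: [-0.2, 0.4, -1.6]
grip_width: 0.0509
gripper_force: 63.6
```

```bash
python3 rec.py; python3 off.py .489 .286 .083 .066
```

```text
[  0.26  33.56 114.75  94.05  45.   -50.14] [0.4988 0.3014 0.0769] [[0.289, 0.865, 0.411], [0.497, -0.502, 0.707], [0.818, -0.0, -0.575]] 14.5333
top 2  boss 17 [0.4882 0.2827 0.1269] top z 0.1307
    tall 25 [0.4841 0.274 ]
    short 64 [0.5597 0.1649]
side 123 (array([0.492 , 0.2874, 0.014 , 0.0268]), 'rim z lo', array([0.0213, 0.0222])) boss 1 [0.4663 0.2648 0.139 ] top z 0.139
    tall 137 [0.5011 0.2903]
    short 95 [0.5594 0.1679]
```

Emit:
jog_arm([
  [-0.3, 0, 0.2, 0, 0, 0],
  [-0.55, 0, 0.4, 0, 0, 0],
  [-0.8, 0, 0.57, 0, 0, 0],
  [-0.95, 0, 0.67, 0, 0, 0],
  [-1.05, 0, 0.74, 0, 0, 0],
])

```text
time_s: 15.05
position: [0.4995, 0.3025, 0.0685]
tool_rot: [[0.283, 0.865, 0.414], [0.49, -0.502, 0.713], [0.825, 0.001, -0.566]]
ft_force: [-14.9, -15.7, 51.8]
grip_width: 0.0519
gripper_force: 66.9
```

Emit:
jog_arm([
  [0.3, 0, -0.2, 0, 0, 0],
  [0.3, 0, -0.2, 0, 0, 0],
])

```text
time_s: 15.22
position: [0.4989, 0.3015, 0.0684]
tool_rot: [[0.288, 0.865, 0.412], [0.497, -0.503, 0.708], [0.819, 0.001, -0.574]]
ft_force: [-0.1, -1.6, 9.6]
grip_width: 0.0513
gripper_force: 65.0
```

```bash
python3 off.py .490 .286 .078 .066; python3 rec.py
```

```text
top 4  boss 20 [0.4915 0.2834 0.1169] top z 0.1211
    tall 50 [0.4828 0.2782]
    short 64 [0.5604 0.1646]
side 134 (array([ 0.4899,  0.2866, -0.0189, -0.0027]), 'rim z lo', array([0.016 , 0.0173])) boss 9 [0.491  0.2789 0.1173] top z 0.1226
    tall 154 [0.4997 0.2908]
    short 96 [0.5591 0.1678]
[  0.26  34.8  115.08  95.76  45.24 -52.46] [0.499  0.3017 0.0684] [[0.288, 0.865, 0.412], [0.496, -0.503, 0.708], [0.819, 0.0, -0.573]] 15.3167
```

Emit:
jog_arm([
  [0, 0, 0, 0, 0, 0],
  [0, 0, 0, 0, 0, 0],
  [0, 0, 0, 0, 0, 0],
  [0, 0, 0, 0, 0, 0],
], hand=1)

```text
time_s: 15.65
position: [0.4983, 0.3014, 0.0669]
tool_rot: [[0.29, 0.865, 0.41], [0.498, -0.502, 0.707], [0.817, -0.001, -0.576]]
ft_force: [0.1, -0.9, 0.7]
grip_width: 0.0851
gripper_force: 0.0
```

Emit:
jog_arm([
  [0, 0, -2, 0, 0, 0],
  [0, 0, -4, 0, 0, 0],
  [0, 0, -7, 0, 0, 0],
  [0, 0, -10, 0, 0, 0],
  [2, 0, -13, 0, 0, 0],
  [4, 0, -16, 0, 0, 0],
  [4, 0, -16, 0, 0, 0],
])

```text
time_s: 16.23
position: [0.4449, 0.2068, 0.1966]
tool_rot: [[0.285, 0.864, 0.416], [0.499, -0.504, 0.705], [0.819, 0.007, -0.574]]
ft_force: [0.9, -0.5, -0.2]
grip_width: 0.0853
gripper_force: 0.0
```

```bash
python3 off.py .490 .286 .078 .066; python3 rec.py;  python3 go.py .541 -.144 .22 5 100
```

```text
top 39 (array([ 0.4932,  0.2836,  0.0449, -0.0041]), 'rim z lo', array([0.0161, 0.0162])) boss 14 [0.49   0.2826 0.1178] top z 0.1226
    tall 65 [0.488  0.2736]
    short 60 [0.5598 0.1639]
side 125 (array([ 0.4907,  0.2869, -0.0022,  0.0094]), 'rim z lo', array([0.0168, 0.0175])) boss 14 [0.4946 0.2868 0.1155] top z 0.1188
    tall 141 [0.5012 0.2895]
    short 96 [0.5586 0.1675]
[-15.87  13.6  118.36  69.78  57.57 -31.59] [0.4445 0.2078 0.1928] [[0.288, 0.864, 0.413], [0.498, -0.503, 0.706], [0.818, 0.002, -0.575]] 16.3333
row [-14.34, 25.74, -21.41] [-21.9, -59.7, 53.3] rows>= 11.6 q [-25.0, 28.0, 70.0, -5.0, 91.0, 60.0] 0.0 now [0.4445 0.2078 0.1928]
```

Emit:
jog_arm([
  [-14.3, 25.7, -21.4, -21.9, -59.7, 53.3],
  [-14.3, 25.7, -21.4, -21.9, -59.7, 53.3],
  [-14.3, 25.7, -21.4, -21.9, -59.7, 53.3],
  [-14.3, 25.7, -21.4, -21.9, -59.7, 53.3],
  [-14.3, 25.7, -21.4, -21.9, -59.7, 53.3],
  [-14.3, 25.7, -21.4, -21.9, -59.7, 53.3],
  [-14.3, 25.7, -21.4, -21.9, -59.7, 53.3],
  [-14.3, 25.7, -21.4, -21.9, -59.7, 53.3],
])

```text
time_s: 17.0
position: [0.5298, -0.1148, 0.1961]
tool_rot: [[0.927, 0.361, 0.105], [0.341, -0.925, 0.171], [0.159, -0.122, -0.98]]
ft_force: [0.6, 0.7, 0.7]
grip_width: 0.0856
gripper_force: 0.0
```

```bash
python3 go.py .541 -.144 .22 5 100
```

```text
row [-0.25, 2.96, -0.74] [-6.9, -18.0, 16.4] rows>= 3.5 q [-25.0, 28.0, 70.0, -5.0, 91.0, 60.0] 0.0 now [ 0.5298 -0.1148  0.1961]
```

Emit:
jog_arm([
  [-0.25, 3, -0.7, -6.9, -18, 16.4],
  [-0.25, 3, -0.7, -6.9, -18, 16.4],
  [-0.25, 3, -0.7, -6.9, -18, 16.4],
  [-0.25, 3, -0.7, -6.9, -18, 16.4],
  [-0.25, 3, -0.7, -6.9, -18, 16.4],
  [-0.25, 3, -0.7, -6.9, -18, 16.4],
  [-0.25, 3, -0.7, -6.9, -18, 16.4],
])

```text
time_s: 17.58
position: [0.5371, -0.143, 0.1993]
tool_rot: [[0.982, 0.092, -0.167], [0.092, -0.996, -0.013], [-0.167, -0.003, -0.986]]
ft_force: [0.1, 0.2, -1.0]
grip_width: 0.0853
gripper_force: 0.0
```

```bash
python3 go.py .541 -.144 .067 5 100
```

```text
row [2.57, 0.18, 15.08] [-0.1, -0.4, 0.3] rows>= 3.7 q [-25.0, 37.0, 81.0, -5.0, 71.0, 62.0] 0.0 now [ 0.5371 -0.143   0.1993]
```

Emit:
jog_arm([
  [0.6, 0.1, 3.7, 0, 0, 0],
  [1.2, 0.1, 7.0, 0, 0, 0],
  [1.7, 0.2, 10.0, 0, 0, 0],
  [2.2, 0.2, 12.8, 0, 0, 0],
  [2.6, 0.2, 15.1, 0, 0, 0],
  [2.6, 0.2, 15.1, 0, 0, 0],
  [2.6, 0.2, 15.1, 0, 0, 0],
])

```text
time_s: 18.17
position: [0.5373, -0.1454, 0.0471]
tool_rot: [[0.982, 0.09, -0.167], [0.089, -0.996, -0.013], [-0.168, -0.002, -0.986]]
ft_force: [-0.2, 0.2, -0.5]
grip_width: 0.0854
gripper_force: 0.0
```

```bash
python3 go.py .541 -.144 .067 5 100
```

```text
row [0.03, -0.1, 0.07] [-0.1, -0.3, 0.2] rows>= 0.1 q [-25.0, 37.0, 81.0, -5.0, 71.0, 62.0] 0.0 now [ 0.5373 -0.1454  0.0471]
```

Emit:
jog_arm([
  [0, 0, 0, 0, 0, 0],
  [0, 0, 0, 0, 0, 0],
  [0, 0, 0, 0, 0, 0],
  [0, 0, 0, 0, 0, 0],
  [0, 0, 0, 0, 0, 0],
  [0, 0, 0, 0, 0, 0],
], hand=0, newtons=60)

```text
time_s: 18.67
position: [0.5384, -0.1434, 0.0495]
tool_rot: [[0.982, 0.09, -0.164], [0.089, -0.996, -0.012], [-0.164, -0.003, -0.986]]
ft_force: [-1.1, 10.9, 11.6]
grip_width: 0.0508
gripper_force: 61.1
```

Emit:
jog_arm([
  [-0.3, 0, -1.5, 0, 0, 0],
  [-0.8, 0, -4, 0, 0, 0],
  [-1.4, 0, -7, 0, 0, 0],
  [-2.0, 0, -10.5, 0, 0, 0],
  [-2.6, 0, -13.5, 0, 0, 0],
  [-2.6, 0, -13.5, 0, 0, 0],
])

```text
time_s: 19.17
position: [0.5367, -0.1464, 0.1918]
tool_rot: [[0.984, 0.09, -0.155], [0.088, -0.996, -0.02], [-0.156, 0.006, -0.988]]
ft_force: [0.5, -0.6, -1.0]
grip_width: 0.0508
gripper_force: 63.3
```

```bash
python3 go.py .56 .166 .2 60 35
```

```text
row [6.1, -32.31, -0.77] [22.8, 59.0, -52.9] rows>= 11.5 q [-15.0, 24.0, 101.0, 66.0, 60.0, -24.0] 0.0 now [ 0.5367 -0.1464  0.1918]
```

Emit:
jog_arm([
  [6.1, -32.3, -0.8, 22.8, 59, -52.9],
  [6.1, -32.3, -0.8, 22.8, 59, -52.9],
  [6.1, -32.3, -0.8, 22.8, 59, -52.9],
  [6.1, -32.3, -0.8, 22.8, 59, -52.9],
  [6.1, -32.3, -0.8, 22.8, 59, -52.9],
  [6.1, -32.3, -0.8, 22.8, 59, -52.9],
  [6.1, -32.3, -0.8, 22.8, 59, -52.9],
  [6.1, -32.3, -0.8, 22.8, 59, -52.9],
])

```text
time_s: 19.83
position: [0.5664, 0.1837, 0.1834]
tool_rot: [[0.634, 0.688, 0.353], [0.509, -0.715, 0.48], [0.582, -0.125, -0.803]]
ft_force: [0.1, 1.1, -2.0]
grip_width: 0.0509
gripper_force: 63.3
```

```bash
python3 go.py .56 .166 .2 60 35
```

```text
row [0.27, 0.3, -0.43] [6.5, 17.9, -16.4] rows>= 3.5 q [-15.0, 24.0, 101.0, 66.0, 60.0, -24.0] 0.0 now [0.5664 0.1837 0.1834]
```

Emit:
jog_arm([
  [0.3, 0.3, -0.4, 6.5, 17.9, -16.4],
  [0.3, 0.3, -0.4, 6.5, 17.9, -16.4],
  [0.3, 0.3, -0.4, 6.5, 17.9, -16.4],
  [0.3, 0.3, -0.4, 6.5, 17.9, -16.4],
  [0.3, 0.3, -0.4, 6.5, 17.9, -16.4],
  [0.3, 0.3, -0.4, 6.5, 17.9, -16.4],
  [0.3, 0.3, -0.4, 6.5, 17.9, -16.4],
])

```text
time_s: 20.42
position: [0.5696, 0.179, 0.1873]
tool_rot: [[0.295, 0.864, 0.408], [0.498, -0.504, 0.706], [0.815, -0.005, -0.579]]
ft_force: [-0.0, 0.4, -0.7]
grip_width: 0.0508
gripper_force: 63.4
```

```bash
python3 rec.py; python3 off.py .56 .166 .2 .044
```

```text
[-14.99  24.09 100.54  65.67  59.79 -22.77] [0.5696 0.179  0.1873] [[0.295, 0.864, 0.408], [0.498, -0.504, 0.706], [0.815, -0.005, -0.579]] 20.4167
top 8  boss 15 [0.5489 0.1622 0.2281] top z 0.2328
    tall 66 [0.4877 0.274 ]
side 67 (array([ 0.5616,  0.1648, -0.0185, -0.0633]), 'rim z lo', array([0.1601, 0.1603])) boss 3 [0.5316 0.1513 0.2413] top z 0.2455
    tall 139 [0.5011 0.2896]
    short 93 [0.559  0.1675]
```

```bash
python3 - <<'E'
from h import *
from scipy.optimize import least_squares
ims={c:env.get_image(c) for c in("side","top")}
for c,im in ims.items():
    P=cloud(im).reshape(-1,3); P=P[~np.isnan(P[:,0])]; rr=np.hypot(P[:,0]-.561,P[:,1]-.166)
    for lo,hi in((.157,.175),(.165,.185),(.175,.2),(.157,.2)):
        B=P[(P[:,2]>lo)&(P[:,2]<hi)&(rr<.034)&(rr>.018)]
        if len(B)>12:
            f=least_squares(lambda p:np.hypot(*(B[:,:2]-p).T)-.026,[.561,.166],loss="soft_l1",f_scale=.0015); print(c,lo,hi,len(B),np.round(f.x,4),round(np.median(abs(f.fun)),4))
    T=P[(P[:,2]>.2)&(rr<.04)]
    for lo in np.arange(.2,.25,.006):
        t=T[(T[:,2]>lo)&(T[:,2]<lo+.006)]; print("  ",c,round(lo,3),len(t),np.round(t.mean(0)[:2],3) if len(t) else "",np.round(np.ptp(t[:,:2],axis=0),3) if len(t) else "")
a=ims["side"]["frame"][150:270,220:380];b=ims["top"]["frame"][130:250,150:310]
cv2.imwrite("pics/h2.png",cv2.resize(np.hstack([a,b])[...,::-1],None,fx=2.5,fy=2.5,interpolation=cv2.INTER_CUBIC))
E
```

```text
side 0.157 0.175 72 [0.5624 0.1667] 0.0011
side 0.165 0.185 76 [0.5628 0.1664] 0.0013
side 0.175 0.2 83 [0.5624 0.1672] 0.0016
side 0.157 0.2 155 [0.5625 0.1669] 0.0013
   side 0.2 51 [0.574 0.174] [0.072 0.059]
   side 0.206 83 [0.569 0.166] [0.072 0.052]
   side 0.212 81 [0.563 0.167] [0.064 0.054]
   side 0.218 39 [0.561 0.163] [0.063 0.052]
   side 0.224 29 [0.552 0.153] [0.058 0.047]
   side 0.23 12 [0.537 0.148] [0.048 0.032]
   side 0.236 17 [0.539 0.142] [0.048 0.03 ]
   side 0.242 6 [0.538 0.144] [0.044 0.023]
   side 0.248 0  
top 0.175 0.2 25 [0.5637 0.1645] 0.0004
top 0.157 0.2 34 [0.5637 0.1644] 0.0004
   top 0.2 27 [0.559 0.167] [0.07  0.057]
   top 0.206 78 [0.561 0.163] [0.064 0.049]
   top 0.212 98 [0.561 0.163] [0.064 0.048]
   top 0.218 68 [0.561 0.161] [0.063 0.045]
   top 0.224 35 [0.557 0.16 ] [0.057 0.041]
   top 0.23 9 [0.536 0.152] [0.054 0.038]
   top 0.236 4 [0.537 0.144] [0.042 0.023]
   top 0.242 3 [0.53  0.144] [0.    0.006]
   top 0.248 0
```

View pics/h2.png

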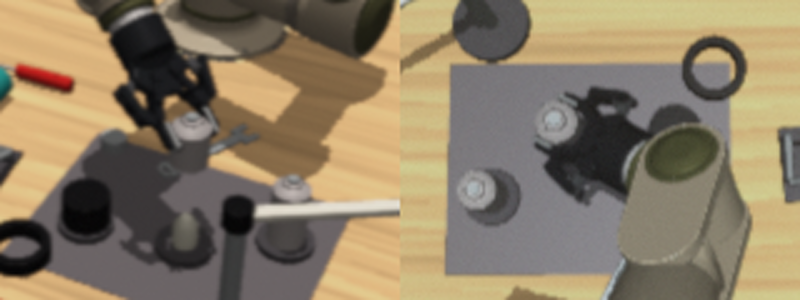

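The long bowl is seated on the tall stand (290,210 left half), and the short bowl is upright above its post, 3.5 mm too far in x. I'll correct that and lower it.

Emit:
jog_arm([
  [-0.1, -0.3, -0.1, 0, 0, 0],
  [-1.8, -0.3, 1.1, 0, 0, 0],
  [-3.5, -0.3, 2.3, 0, 0, 0],
  [-5.3, -0.3, 3.6, 0, 0, 0],
  [-7.0, -0.3, 4.8, 0, 0, 0],
  [-7.0, -0.3, 4.8, 0, 0, 0],
  [-7.0, -0.3, 4.8, 0, 0, 0],
])

```text
time_s: 21.2
position: [0.5658, 0.1799, 0.1021]
tool_rot: [[0.294, 0.865, 0.407], [0.497, -0.502, 0.708], [0.816, -0.006, -0.577]]
ft_force: [0.5, 0.3, -1.4]
grip_width: 0.0515
gripper_force: 63.5
```

```bash
python3 rec.py; cat > cyl.py <<'E'
import sys
from h import *
from scipy.optimize import least_squares
x,y,l,h=map(float,sys.argv[1:5])
for c in("side","top"):
    P=cloud(env.get_image(c)).reshape(-1,3); P=P[~np.isnan(P[:,0])]; rr=np.hypot(P[:,0]-x,P[:,1]-y)
    B=P[(P[:,2]>l)&(P[:,2]<h)&(rr<.034)&(rr>.018)]
    if len(B)>12:
        f=least_squares(lambda p:np.hypot(*(B[:,:2]-p).T)-.026,[x,y],loss="soft_l1",f_scale=.0015); print(c,len(B),np.round(f.x,4),round(np.median(abs(f.fun)),4))
    b=P[rr<.009]; print("  boss z",np.round(np.percentile(b[:,2],[50,90]),4))
E
python3 cyl.py .559 .167 .074 .115
```

```text
[-15.05  32.75 105.77  74.05  55.17 -38.33] [0.5658 0.1799 0.1021] [[0.294, 0.865, 0.407], [0.497, -0.502, 0.708], [0.816, -0.006, -0.577]] 21.2
side 142 [0.559  0.1673] 0.0018
  boss z [0.1329 0.1384]
top 33 [0.5602 0.1647] 0.0003
  boss z [0.1396 0.1444]
```

Emit:
jog_arm([
  [-0.8, 0, 0.6, 0, 0, 0],
  [-1.6, 0, 1.15, 0, 0, 0],
  [-2.4, 0, 1.7, 0, 0, 0],
  [-3.1, 0, 2.2, 0, 0, 0],
  [-3.7, 0, 2.6, 0, 0, 0],
  [-3.7, 0, 2.6, 0, 0, 0],
])

```text
time_s: 21.8
position: [0.5659, 0.1797, 0.057]
tool_rot: [[0.292, 0.865, 0.408], [0.497, -0.502, 0.707], [0.817, -0.004, -0.577]]
ft_force: [0.5, 0.3, -1.4]
grip_width: 0.0514
gripper_force: 63.5
```

Emit:
jog_arm([
  [-0.2, 0, 0.15, 0, 0, 0],
  [-0.4, 0, 0.3, 0, 0, 0],
  [-0.5, 0, 0.36, 0, 0, 0],
])

```text
time_s: 22.05
position: [0.566, 0.1798, 0.0511]
tool_rot: [[0.292, 0.865, 0.409], [0.498, -0.502, 0.707], [0.817, -0.003, -0.577]]
ft_force: [-1.5, 0.1, -0.8]
grip_width: 0.0508
gripper_force: 63.5
```

Emit:
jog_arm([
  [-0.15, 0, 0.1, 0, 0, 0],
  [-0.25, 0, 0.18, 0, 0, 0],
  [-0.35, 0, 0.25, 0, 0, 0],
  [-0.35, 0, 0.25, 0, 0, 0],
])

```text
time_s: 22.38
position: [0.5658, 0.1798, 0.0464]
tool_rot: [[0.293, 0.865, 0.408], [0.497, -0.502, 0.707], [0.817, -0.004, -0.577]]
ft_force: [-0.5, -0.1, -2.1]
grip_width: 0.0511
gripper_force: 63.5
```

```bash
python3 cyl.py .559 .167 .02 .04
```

```text
side 59 [0.5594 0.1662] 0.0015
  boss z [0.0803 0.0839]
  boss z [0.0841 0.0869]
```

Not touching yet, so I'll go down in small steps.

Emit:
jog_arm([
  [-0.1, 0, 0.07, 0, 0, 0],
  [-0.2, 0, 0.14, 0, 0, 0],
  [-0.25, 0, 0.18, 0, 0, 0],
  [-0.25, 0, 0.18, 0, 0, 0],
])

```text
time_s: 22.82
position: [0.566, 0.18, 0.0461]
tool_rot: [[0.289, 0.865, 0.41], [0.494, -0.502, 0.71], [0.82, -0.003, -0.573]]
ft_force: [-10.5, -9.2, 21.0]
grip_width: 0.0508
gripper_force: 65.7
```

Emit:
jog_arm([
  [0.15, 0, -0.1, 0, 0, 0],
  [0.15, 0, -0.1, 0, 0, 0],
])

```text
time_s: 22.98
position: [0.5661, 0.1798, 0.0461]
tool_rot: [[0.291, 0.865, 0.409], [0.497, -0.502, 0.708], [0.817, -0.003, -0.576]]
ft_force: [-3.6, -3.9, 9.0]
grip_width: 0.0508
gripper_force: 64.4
```

Emit:
jog_arm([
  [0, 0, 0, 0, 0, 0],
  [0, 0, 0, 0, 0, 0],
  [0, 0, 0, 0, 0, 0],
  [0, 0, 0, 0, 0, 0],
], hand=1)

```text
time_s: 23.32
position: [0.5658, 0.1799, 0.0451]
tool_rot: [[0.293, 0.865, 0.408], [0.497, -0.502, 0.707], [0.817, -0.004, -0.577]]
ft_force: [-1.0, 0.9, -0.9]
grip_width: 0.0848
gripper_force: 0.0
```

Emit:
jog_arm([
  [0, 0, -2, 0, 0, 0],
  [0, 0, -4, 0, 0, 0],
  [0, 0, -7, 0, 0, 0],
  [0, 0, -10, 0, 0, 0],
  [2, 0, -13, 0, 0, 0],
  [4, 0, -16, 0, 0, 0],
  [4, 0, -16, 0, 0, 0],
  [4, 0, -16, 0, 0, 0],
])

```text
time_s: 23.98
position: [0.5125, 0.0859, 0.1715]
tool_rot: [[0.29, 0.864, 0.411], [0.499, -0.503, 0.706], [0.817, -0.0, -0.577]]
ft_force: [-0.5, -0.4, -0.3]
grip_width: 0.0856
gripper_force: 0.0
```

```bash
python3 cyl.py .559 .167 .02 .065; python3 cyl.py .49 .2865 .02 .095; python3 knob.py; python3 rec.py; python3 - <<'E'
from h import *
a=env.get_image("side");b=env.get_image("top")
o=np.hstack([a["frame"][150:310,220:380],b["frame"][100:260,100:260]]); cv2.imwrite("pics/end.png",cv2.resize(o[...,::-1],None,fx=2.5,fy=2.5,interpolation=cv2.INTER_CUBIC))
E
```

```text
side 166 [0.5585 0.1663] 0.0014
  boss z [0.0763 0.0833]
top 34 [0.5595 0.1638] 0.0003
  boss z [0.0824 0.0855]
side 161 [0.4909 0.2866] 0.0016
  boss z [0.1139 0.1157]
top 72 [0.4917 0.2838] 0.0002
  boss z [0.1159 0.1188]
66 [0.612 0.515 0.286] [[0.599, 0.505, 0.272], [0.617, 0.523, 0.3]]
[-29.48  22.47 108.71  62.19  67.42 -34.98] [0.512  0.0871 0.1693] [[0.294, 0.865, 0.407], [0.497, -0.502, 0.708], [0.817, -0.006, -0.577]] 24.2333
```

View pics/end.png

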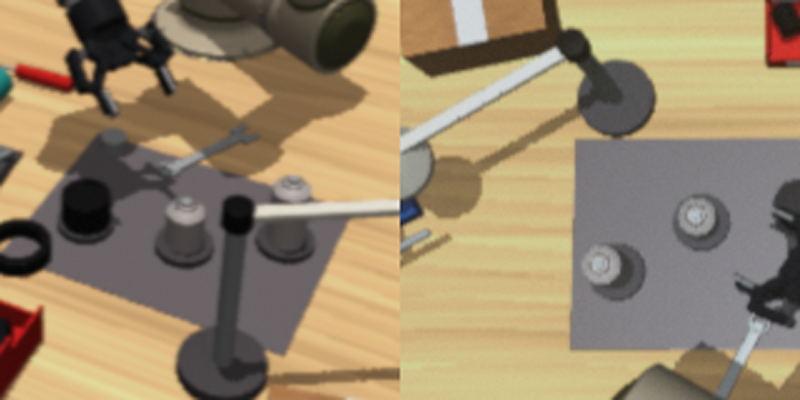

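Both bowls stand seated and upright over their posts (left half: short at (185,230), long at (290,215)). The lamp is parked and the gripper is clear, so I'll hand in.

```bash
python3 -c "
from rig import env
print(env.close_job())"
```

```text
the job is handed in; nothing more can be done
None
```

The job is handed in at about 24 s of the 70 s allowed: the lamp is against its stop, the long bowl is mouth down on the tall post and the short bowl on the short post, each within about 2 mm of its axis by the cameras; `close_job()` gave no verdict.

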